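# Shim the bending stands

### The arm

A 7-joint arm with a two-finger parallel gripper is mounted at the origin on the work surface. World frame = base frame: x ahead of the robot, y to its left, z up, the work surface at z = 0. Lengths are in m, angles in rad, forces in N, time in s.
With the tool pointing down it reaches from about 0.4 to 0.85 m from the base axis. Payload 10.4 kg.
Tool frame: the origin (TCP) lies at the very end of the fingers, on their centre line; the grasp point (between the pads) lies 19 mm behind it; x points along the fingers, z is the direction in which the jaws open and shut, and the axes are right-handed (so a half turn about x gives the same grasp; the last joint's range is limited). The gripper opens to 85 mm and grips with 20 to 120 N. Pads are 22 mm wide; open, the fingers measure 114 mm over their backs; the gripper's body (76 mm by 85 mm) begins 54 mm behind the grasp point. The pads swing forward as they close: fully open they stand 13 mm farther back than shut.
Start: joints at [-1.215, 0.332, -0.065, 1.46, 0.022, 1.35, -0.088], TCP at [0.231, 0.581, 0.231] pointing down, gripper open.
Joint ranges: [-2.6, 2.6], [-0.5, 2.12], [-1.47, 1.34], [0.16, 2.42], [-1.27, 4.41], [0.06, 2.06], [-2.6, 2.6]. Speed limits (rad/s): [2.22, 2.22, 2.79, 2.79, 3.14, 3.14, 3.14].

### API

Orientations are given as a unit quaternion [x, y, z, w].
In Python, from workcell import telemetry, viewer, manip, spot_in, mark_of gives the robot as it stands. The module is installed in compiled form; this text tells all that it offers.
- The arm moves only by the shell command python3 -m crank 'ROWS' [FORCE]. ROWS is JSON, a list of rows, each a list of 3 entries, a list of its own where there are three numbers: the closure, from 0 (fully open) to 1 (shut), then the shift along the world's x, y, z in cm, then the turn, a rotation vector about the world's x, y, z in rad. A call has 1 to 12 rows; each row shifts and turns the commanded pose from where the row before left it; what a row does not reach is not made up. A row lasts 1/12 s, in which the tool goes at most 41.7 mm and 7.16 degrees, less where a joint would pass 70% of its speed; a pose out of reach is approached as far as the arm can. A call with a gripper value outside its range is refused whole. The fingers move at their own pace and stop on an object; FORCE is the grip in N (left out, the last holds). Time passes only in rows, so rows that do not move let the fingers close. It gives the time, the measured TCP pose, the force and the opening at its end, in the units of the state.
- telemetry.get_obs(): the state, without advancing time (a new reading comes with each control period).
- viewer.camera(name): name is "scene" or "side" or "wrist"; returns a dict with "frame" (420x560x3 uint8, red, green, blue), "intrinsics" (3x3 intrinsics, pixels), "k1" (the pictures are not rectified: a ray, as slopes to the right and down, at radius r is drawn at 1 + k1 r^2 times it, then the intrinsics apply), "cam_to_world" (4x4, takes a point from camera to world coordinates). Camera axes: x right, y up, looking along -z (the intrinsics and any distortion apply to the point x, -y, -z); pixel columns grow to the right and rows downward; lengths in m; the calibration is good to about 2 mm. A picture is of the moment at which its call begins. There is no depth.
- manip.hand_in(): hands the job in, once; it reports no verdict.
Trained networks look in a picture, given as the dict that the camera call returned (one of the last four; its "shot" number tells which), for a name from the list of things; names that differ only in an ending like _2 or _b are one class to them, and where a whole thing is asked for, a point or a joint stands for the part that bears it (a point fixed in the world has none). Each returns a list of dicts, best first, with "conf" (0 to 1); they miss things now and then, are a little off and sometimes report something else, mostly with a low value. They report only what shows in the picture. A call takes as long as a camera call.
- spot_in(thing, picture): "location" ([x, y, z] in m, in the coordinates of the camera as it stood for that picture, good to about 4 mm: the middle of the surface that is visible of it).
- mark_of(thing, picture): "location" ([x, y, z] in m, in the coordinates of the camera as it stood for that picture, good to about 4 mm: a listed point, or the origin of a listed thing).
The state is a dict: "clock": time; "joint_pos": joint angles; "joint_velocities": joint speeds; "tau": joint torques, N m; "position": TCP position; "ee_rot": TCP orientation; "ft_force": force on the tool from outside, world axes, zero at the start; "torque": the same for the moment, N m; "grip_width": opening from 0.0 (shut) to 1.0 (fully open).
Only numpy, scipy, OpenCV 4.12 (cv2) and the standard library are available. Lean on these libraries where they do the work, as an engineer would, in place of code of your own. Each camera call takes 0.05 s, during which the arm holds its last target. There are 200 camera calls.

### The job

Shim every stand on the coppersmith's bench that is not closed off with a red cap: find by trying spacers, best from the thinnest upwards, the one that just fits between its green cheek and blue jaw without free play, and leave it centred, upright and pushed fully down so that the sprung ball clicks into its groove and holds it. Capped stands are out of use and keep their caps. At the end all the spare spacers stand upright on the cork pad; leave the collars and the wrench among the stands alone.

Things in the scene. Friction and masses are not known exactly. Their poses are not given: they have to be found in the camera images.
- spacer_24: brass spacer block 24 mm thick (its x), 50 long (its y), 32 high (its z), white stripe on top; origin: centre of its underside; 75 to 200 g. Starts standing on the bench, long side roughly along world x. Each big face has a level groove, 1.5 deep, 10 to 20 mm above the underside; its lower edge is bevelled (1.5 in, 6 up). Gripped across the end faces, 50 mm apart, it fits the stand with the fingers outside
- spacer_28: brass spacer block 28 mm thick (its x), 50 long (its y), 32 high (its z), yellow stripe on top; origin: centre of its underside; 75 to 200 g. Starts standing on the bench, long side roughly along world x. Each big face has a level groove, 1.5 deep, 10 to 20 mm above the underside; its lower edge is bevelled (1.5 in, 6 up). Gripped across the end faces, 50 mm apart, it fits the stand with the fingers outside
- spacer_32: brass spacer block 32 mm thick (its x), 50 long (its y), 32 high (its z), blue stripe on top; origin: centre of its underside; 75 to 200 g. Starts standing on the bench, long side roughly along world x. Each big face has a level groove, 1.5 deep, 10 to 20 mm above the underside; its lower edge is bevelled (1.5 in, 6 up). Gripped across the end faces, 50 mm apart, it fits the stand with the fingers outside
- spacer_36: brass spacer block 36 mm thick (its x), 50 long (its y), 32 high (its z), red stripe on top; origin: centre of its underside; 75 to 200 g. Starts standing on the bench, long side roughly along world x. Each big face has a level groove, 1.5 deep, 10 to 20 mm above the underside; its lower edge is bevelled (1.5 in, 6 up). Gripped across the end faces, 50 mm apart, it fits the stand with the fingers outside
- spacer_40: brass spacer block 40 mm thick (its x), 50 long (its y), 32 high (its z), green stripe on top; origin: centre of its underside; 75 to 200 g. Starts standing on the bench, long side roughly along world x. Each big face has a level groove, 1.5 deep, 10 to 20 mm above the underside; its lower edge is bevelled (1.5 in, 6 up). Gripped across the end faces, 50 mm apart, it fits the stand with the fingers outside
- slot_a (a point): stand a: middle of its blue jaw's inner face (it looks to -x) at slot-floor height, 25 mm above the bench; world axes. The slot (spacer's thickness along x, length along y, ends open) runs from here to -x to a fixed green cheek; its width is unknown: 24, 28, 32, 36 or 40 mm + 1.5, another for each stand, in no set order. Cheek and jaw: 30 wide (y), 22 deep, 27 above the floor, mouth bevelled (2.5 in, 6 down). Base: 58 wide, 12 high, 94 before to 73 behind
- ball_a (a joint): sprung ball (radius 8 mm) in jaw_a's inner face, centre 15 mm above the slot floor. 0: free, 5.2 mm out of the face; grows as pressed into the jaw (+x), at most 5.8. Spring 2.4 N + 0.6 N per mm; to push a spacer down past it takes 5 to 15 N. A released spacer that just fits keeps it about 2 mm pressed; one too thin is pushed off and it returns to 0. Red tail behind the jaw
- slot_b (a point): stand b: middle of its blue jaw's inner face (it looks to -x) at slot-floor height, 25 mm above the bench; world axes. The slot (spacer's thickness along x, length along y, ends open) runs from here to -x to a fixed green cheek; its width is unknown: 24, 28, 32, 36 or 40 mm + 1.5, another for each stand, in no set order. Cheek and jaw: 30 wide (y), 22 deep, 27 above the floor, mouth bevelled (2.5 in, 6 down). Base: 58 wide, 12 high, 94 before to 73 behind
- ball_b (a joint): sprung ball (radius 8 mm) in jaw_b's inner face, centre 15 mm above the slot floor. 0: free, 5.2 mm out of the face; grows as pressed into the jaw (+x), at most 5.8. Spring 2.4 N + 0.6 N per mm; to push a spacer down past it takes 5 to 15 N. A released spacer that just fits keeps it about 2 mm pressed; one too thin is pushed off and it returns to 0. Red tail behind the jaw
- slot_c (a point): stand c: middle of its blue jaw's inner face (it looks to -x) at slot-floor height, 25 mm above the bench; world axes. The slot (spacer's thickness along x, length along y, ends open) runs from here to -x to a fixed green cheek; its width is unknown: 24, 28, 32, 36 or 40 mm + 1.5, another for each stand, in no set order. Cheek and jaw: 30 wide (y), 22 deep, 27 above the floor, mouth bevelled (2.5 in, 6 down). Base: 58 wide, 12 high, 94 before to 73 behind
- ball_c (a joint): sprung ball (radius 8 mm) in jaw_c's inner face, centre 15 mm above the slot floor. 0: free, 5.2 mm out of the face; grows as pressed into the jaw (+x), at most 5.8. Spring 2.4 N + 0.6 N per mm; to push a spacer down past it takes 5 to 15 N. A released spacer that just fits keeps it about 2 mm pressed; one too thin is pushed off and it returns to 0. Red tail behind the jaw
- slot_d (a point): stand d: middle of its blue jaw's inner face (it looks to -x) at slot-floor height, 25 mm above the bench; world axes. The slot (spacer's thickness along x, length along y, ends open) runs from here to -x to a fixed green cheek; its width is unknown: 24, 28, 32, 36 or 40 mm + 1.5, another for each stand, in no set order. Cheek and jaw: 30 wide (y), 22 deep, 27 above the floor, mouth bevelled (2.5 in, 6 down). Base: 58 wide, 12 high, 94 before to 73 behind
- ball_d (a joint): sprung ball (radius 8 mm) in jaw_d's inner face, centre 15 mm above the slot floor. 0: free, 5.2 mm out of the face; grows as pressed into the jaw (+x), at most 5.8. Spring 2.4 N + 0.6 N per mm; to push a spacer down past it takes 5 to 15 N. A released spacer that just fits keeps it about 2 mm pressed; one too thin is pushed off and it returns to 0. Red tail behind the jaw
- slot_e (a point): stand e: middle of its blue jaw's inner face (it looks to -x) at slot-floor height, 25 mm above the bench; world axes. The slot (spacer's thickness along x, length along y, ends open) runs from here to -x to a fixed green cheek; its width is unknown: 24, 28, 32, 36 or 40 mm + 1.5, another for each stand, in no set order. Cheek and jaw: 30 wide (y), 22 deep, 27 above the floor, mouth bevelled (2.5 in, 6 down). Base: 58 wide, 12 high, 94 before to 73 behind
- ball_e (a joint): sprung ball (radius 8 mm) in jaw_e's inner face, centre 15 mm above the slot floor. 0: free, 5.2 mm out of the face; grows as pressed into the jaw (+x), at most 5.8. Spring 2.4 N + 0.6 N per mm; to push a spacer down past it takes 5 to 15 N. A released spacer that just fits keeps it about 2 mm pressed; one too thin is pushed off and it returns to 0. Red tail behind the jaw
- cap_a: loose red cap, 76 mm (x) by 38 (y), 14 high, lying over cheek and jaw of stand a: that stand is out of use, and its cap stays on. None if absent: stand a is to be shimmed. Origin at the middle of the underside of its top plate, 27 mm above the slot floor; top 58 mm above the bench
- cap_b: loose red cap, 76 mm (x) by 38 (y), 14 high, lying over cheek and jaw of stand b: that stand is out of use, and its cap stays on. None if absent: stand b is to be shimmed. Origin at the middle of the underside of its top plate, 27 mm above the slot floor; top 58 mm above the bench
- cap_c: loose red cap, 76 mm (x) by 38 (y), 14 high, lying over cheek and jaw of stand c: that stand is out of use, and its cap stays on. None if absent: stand c is to be shimmed. Origin at the middle of the underside of its top plate, 27 mm above the slot floor; top 58 mm above the bench
- cap_d: loose red cap, 76 mm (x) by 38 (y), 14 high, lying over cheek and jaw of stand d: that stand is out of use, and its cap stays on. None if absent: stand d is to be shimmed. Origin at the middle of the underside of its top plate, 27 mm above the slot floor; top 58 mm above the bench
- cap_e: loose red cap, 76 mm (x) by 38 (y), 14 high, lying over cheek and jaw of stand e: that stand is out of use, and its cap stays on. None if absent: stand e is to be shimmed. Origin at the middle of the underside of its top plate, 27 mm above the slot floor; top 58 mm above the bench
- pad: cork pad for the spare spacers, 140 mm (x) by 220 mm (y), let in flush with the bench top, at the right front; origin at its centre
- collar_a: small copper collar, 36 mm across, 10 high, lying on the bench between stands; a bystander, to be left alone; origin at its underside
- collar_b: copper collar, 44 mm across, 8 high, lying on the bench between stands; a bystander, to be left alone; origin at its underside
- wrench: flat steel wrench, 140 mm long, lying on the bench between stands; a bystander, to be left alone; origin at its underside

How it is judged:
At the end, for the whole second after the job is handed in: each uncapped stand holds a spacer within 3 mm of the slot floor, centred within 10 mm, upright and square (0.12 rad), its ball pressed over 1.1 mm; every other spacer stands upright (0.12 rad), its centre over the cork pad; caps still on; spacers at rest (((z of spacer_24 in the frame of slot_a between -0.003 and 0.003 m and y of spacer_24 in the frame of slot_a between -0.01 and 0.01 m and x of spacer_24 in the frame of slot_a between -0.026 and 0 m and angle between spacer_24's own z axis and vertical below 0.12 rad and angle between the x axis of spacer_24 and the x axis of slot_a, either way round below 0.12 rad and value of joint ball_a above 0.0011 m) or (z of spacer_28 in the frame of slot_a between -0.003 and 0.003 m and y of spacer_28 in the frame of slot_a between -0.01 and 0.01 m and x of spacer_28 in the frame of slot_a between -0.026 and 0 m and angle between spacer_28's own z axis and vertical below 0.12 rad and angle between the x axis of spacer_28 and the x axis of slot_a, either way round below 0.12 rad and value of joint ball_a above 0.0011 m) or (z of spacer_32 in the frame of slot_a between -0.003 and 0.003 m and y of spacer_32 in the frame of slot_a between -0.01 and 0.01 m and x of spacer_32 in the frame of slot_a between -0.026 and 0 m and angle between spacer_32's own z axis and vertical below 0.12 rad and angle between the x axis of spacer_32 and the x axis of slot_a, either way round below 0.12 rad and value of joint ball_a above 0.0011 m) or (z of spacer_36 in the frame of slot_a between -0.003 and 0.003 m and y of spacer_36 in the frame of slot_a between -0.01 and 0.01 m and x of spacer_36 in the frame of slot_a between -0.026 and 0 m and angle between spacer_36's own z axis and vertical below 0.12 rad and angle between the x axis of spacer_36 and the x axis of slot_a, either way round below 0.12 rad and value of joint ball_a above 0.0011 m) or (z of spacer_40 in the frame of slot_a between -0.003 and 0.003 m and y of spacer_40 in the frame of slot_a between -0.01 and 0.01 m and x of spacer_40 in the frame of slot_a between -0.026 and 0 m and angle between spacer_40's own z axis and vertical below 0.12 rad and angle between the x axis of spacer_40 and the x axis of slot_a, either way round below 0.12 rad and value of joint ball_a above 0.0011 m) or (x of cap_a in the frame of slot_a between -0.035 and 0.002 m and y of cap_a in the frame of slot_a between -0.02 and 0.02 m and z of cap_a in the frame of slot_a between 0.02 and 0.035 m)) and ((z of spacer_24 in the frame of slot_b between -0.003 and 0.003 m and y of spacer_24 in the frame of slot_b between -0.01 and 0.01 m and x of spacer_24 in the frame of slot_b between -0.026 and 0 m and angle between spacer_24's own z axis and vertical below 0.12 rad and angle between the x axis of spacer_24 and the x axis of slot_b, either way round below 0.12 rad and value of joint ball_b above 0.0011 m) or (z of spacer_28 in the frame of slot_b between -0.003 and 0.003 m and y of spacer_28 in the frame of slot_b between -0.01 and 0.01 m and x of spacer_28 in the frame of slot_b between -0.026 and 0 m and angle between spacer_28's own z axis and vertical below 0.12 rad and angle between the x axis of spacer_28 and the x axis of slot_b, either way round below 0.12 rad and value of joint ball_b above 0.0011 m) or (z of spacer_32 in the frame of slot_b between -0.003 and 0.003 m and y of spacer_32 in the frame of slot_b between -0.01 and 0.01 m and x of spacer_32 in the frame of slot_b between -0.026 and 0 m and angle between spacer_32's own z axis and vertical below 0.12 rad and angle between the x axis of spacer_32 and the x axis of slot_b, either way round below 0.12 rad and value of joint ball_b above 0.0011 m) or (z of spacer_36 in the frame of slot_b between -0.003 and 0.003 m and y of spacer_36 in the frame of slot_b between -0.01 and 0.01 m and x of spacer_36 in the frame of slot_b between -0.026 and 0 m and angle between spacer_36's own z axis and vertical below 0.12 rad and angle between the x axis of spacer_36 and the x axis of slot_b, either way round below 0.12 rad and value of joint ball_b above 0.0011 m) or (z of spacer_40 in the frame of slot_b between -0.003 and 0.003 m and y of spacer_40 in the frame of slot_b between -0.01 and 0.01 m and x of spacer_40 in the frame of slot_b between -0.026 and 0 m and angle between spacer_40's own z axis and vertical below 0.12 rad and angle between the x axis of spacer_40 and the x axis of slot_b, either way round below 0.12 rad and value of joint ball_b above 0.0011 m) or (x of cap_b in the frame of slot_b between -0.035 and 0.002 m and y of cap_b in the frame of slot_b between -0.02 and 0.02 m and z of cap_b in the frame of slot_b between 0.02 and 0.035 m)) and ((z of spacer_24 in the frame of slot_c between -0.003 and 0.003 m and y of spacer_24 in the frame of slot_c between -0.01 and 0.01 m and x of spacer_24 in the frame of slot_c between -0.026 and 0 m and angle between spacer_24's own z axis and vertical below 0.12 rad and angle between the x axis of spacer_24 and the x axis of slot_c, either way round below 0.12 rad and value of joint ball_c above 0.0011 m) or (z of spacer_28 in the frame of slot_c between -0.003 and 0.003 m and y of spacer_28 in the frame of slot_c between -0.01 and 0.01 m and x of spacer_28 in the frame of slot_c between -0.026 and 0 m and angle between spacer_28's own z axis and vertical below 0.12 rad and angle between the x axis of spacer_28 and the x axis of slot_c, either way round below 0.12 rad and value of joint ball_c above 0.0011 m) or (z of spacer_32 in the frame of slot_c between -0.003 and 0.003 m and y of spacer_32 in the frame of slot_c between -0.01 and 0.01 m and x of spacer_32 in the frame of slot_c between -0.026 and 0 m and angle between spacer_32's own z axis and vertical below 0.12 rad and angle between the x axis of spacer_32 and the x axis of slot_c, either way round below 0.12 rad and value of joint ball_c above 0.0011 m) or (z of spacer_36 in the frame of slot_c between -0.003 and 0.003 m and y of spacer_36 in the frame of slot_c between -0.01 and 0.01 m and x of spacer_36 in the frame of slot_c between -0.026 and 0 m and angle between spacer_36's own z axis and vertical below 0.12 rad and angle between the x axis of spacer_36 and the x axis of slot_c, either way round below 0.12 rad and value of joint ball_c above 0.0011 m) or (z of spacer_40 in the frame of slot_c between -0.003 and 0.003 m and y of spacer_40 in the frame of slot_c between -0.01 and 0.01 m and x of spacer_40 in the frame of slot_c between -0.026 and 0 m and angle between spacer_40's own z axis and vertical below 0.12 rad and angle between the x axis of spacer_40 and the x axis of slot_c, either way round below 0.12 rad and value of joint ball_c above 0.0011 m) or (x of cap_c in the frame of slot_c between -0.035 and 0.002 m and y of cap_c in the frame of slot_c between -0.02 and 0.02 m and z of cap_c in the frame of slot_c between 0.02 and 0.035 m)) and ((z of spacer_24 in the frame of slot_d between -0.003 and 0.003 m and y of spacer_24 in the frame of slot_d between -0.01 and 0.01 m and x of spacer_24 in the frame of slot_d between -0.026 and 0 m and angle between spacer_24's own z axis and vertical below 0.12 rad and angle between the x axis of spacer_24 and the x axis of slot_d, either way round below 0.12 rad and value of joint ball_d above 0.0011 m) or (z of spacer_28 in the frame of slot_d between -0.003 and 0.003 m and y of spacer_28 in the frame of slot_d between -0.01 and 0.01 m and x of spacer_28 in the frame of slot_d between -0.026 and 0 m and angle between spacer_28's own z axis and vertical below 0.12 rad and angle between the x axis of spacer_28 and the x axis of slot_d, either way round below 0.12 rad and value of joint ball_d above 0.0011 m) or (z of spacer_32 in the frame of slot_d between -0.003 and 0.003 m and y of spacer_32 in the frame of slot_d between -0.01 and 0.01 m and x of spacer_32 in the frame of slot_d between -0.026 and 0 m and angle between spacer_32's own z axis and vertical below 0.12 rad and angle between the x axis of spacer_32 and the x axis of slot_d, either way round below 0.12 rad and value of joint ball_d above 0.0011 m) or (z of spacer_36 in the frame of slot_d between -0.003 and 0.003 m and y of spacer_36 in the frame of slot_d between -0.01 and 0.01 m and x of spacer_36 in the frame of slot_d between -0.026 and 0 m and angle between spacer_36's own z axis and vertical below 0.12 rad and angle between the x axis of spacer_36 and the x axis of slot_d, either way round below 0.12 rad and value of joint ball_d above 0.0011 m) or (z of spacer_40 in the frame of slot_d between -0.003 and 0.003 m and y of spacer_40 in the frame of slot_d between -0.01 and 0.01 m and x of spacer_40 in the frame of slot_d between -0.026 and 0 m and angle between spacer_40's own z axis and vertical below 0.12 rad and angle between the x axis of spacer_40 and the x axis of slot_d, either way round below 0.12 rad and value of joint ball_d above 0.0011 m) or (x of cap_d in the frame of slot_d between -0.035 and 0.002 m and y of cap_d in the frame of slot_d between -0.02 and 0.02 m and z of cap_d in the frame of slot_d between 0.02 and 0.035 m)) and ((z of spacer_24 in the frame of slot_e between -0.003 and 0.003 m and y of spacer_24 in the frame of slot_e between -0.01 and 0.01 m and x of spacer_24 in the frame of slot_e between -0.026 and 0 m and angle between spacer_24's own z axis and vertical below 0.12 rad and angle between the x axis of spacer_24 and the x axis of slot_e, either way round below 0.12 rad and value of joint ball_e above 0.0011 m) or (z of spacer_28 in the frame of slot_e between -0.003 and 0.003 m and y of spacer_28 in the frame of slot_e between -0.01 and 0.01 m and x of spacer_28 in the frame of slot_e between -0.026 and 0 m and angle between spacer_28's own z axis and vertical below 0.12 rad and angle between the x axis of spacer_28 and the x axis of slot_e, either way round below 0.12 rad and value of joint ball_e above 0.0011 m) or (z of spacer_32 in the frame of slot_e between -0.003 and 0.003 m and y of spacer_32 in the frame of slot_e between -0.01 and 0.01 m and x of spacer_32 in the frame of slot_e between -0.026 and 0 m and angle between spacer_32's own z axis and vertical below 0.12 rad and angle between the x axis of spacer_32 and the x axis of slot_e, either way round below 0.12 rad and value of joint ball_e above 0.0011 m) or (z of spacer_36 in the frame of slot_e between -0.003 and 0.003 m and y of spacer_36 in the frame of slot_e between -0.01 and 0.01 m and x of spacer_36 in the frame of slot_e between -0.026 and 0 m and angle between spacer_36's own z axis and vertical below 0.12 rad and angle between the x axis of spacer_36 and the x axis of slot_e, either way round below 0.12 rad and value of joint ball_e above 0.0011 m) or (z of spacer_40 in the frame of slot_e between -0.003 and 0.003 m and y of spacer_40 in the frame of slot_e between -0.01 and 0.01 m and x of spacer_40 in the frame of slot_e between -0.026 and 0 m and angle between spacer_40's own z axis and vertical below 0.12 rad and angle between the x axis of spacer_40 and the x axis of slot_e, either way round below 0.12 rad and value of joint ball_e above 0.0011 m) or (x of cap_e in the frame of slot_e between -0.035 and 0.002 m and y of cap_e in the frame of slot_e between -0.02 and 0.02 m and z of cap_e in the frame of slot_e between 0.02 and 0.035 m)) and x of cap_a in the frame of slot_a between -0.035 and 0.002 m and y of cap_a in the frame of slot_a between -0.02 and 0.02 m and z of cap_a in the frame of slot_a between 0.02 and 0.035 m and x of cap_b in the frame of slot_b between -0.035 and 0.002 m and y of cap_b in the frame of slot_b between -0.02 and 0.02 m and z of cap_b in the frame of slot_b between 0.02 and 0.035 m and x of cap_c in the frame of slot_c between -0.035 and 0.002 m and y of cap_c in the frame of slot_c between -0.02 and 0.02 m and z of cap_c in the frame of slot_c between 0.02 and 0.035 m and x of cap_d in the frame of slot_d between -0.035 and 0.002 m and y of cap_d in the frame of slot_d between -0.02 and 0.02 m and z of cap_d in the frame of slot_d between 0.02 and 0.035 m and x of cap_e in the frame of slot_e between -0.035 and 0.002 m and y of cap_e in the frame of slot_e between -0.02 and 0.02 m and z of cap_e in the frame of slot_e between 0.02 and 0.035 m and (distance between spacer_24 and slot_a below 0.027 m or distance between spacer_24 and slot_b below 0.027 m or distance between spacer_24 and slot_c below 0.027 m or distance between spacer_24 and slot_d below 0.027 m or distance between spacer_24 and slot_e below 0.027 m or (x of spacer_24 in the frame of pad between -0.07 and 0.07 m and y of spacer_24 in the frame of pad between -0.11 and 0.11 m and z of spacer_24 in the frame of pad between -0.004 and 0.005 m and angle between spacer_24's own z axis and vertical below 0.12 rad)) and (distance between spacer_28 and slot_a below 0.027 m or distance between spacer_28 and slot_b below 0.027 m or distance between spacer_28 and slot_c below 0.027 m or distance between spacer_28 and slot_d below 0.027 m or distance between spacer_28 and slot_e below 0.027 m or (x of spacer_28 in the frame of pad between -0.07 and 0.07 m and y of spacer_28 in the frame of pad between -0.11 and 0.11 m and z of spacer_28 in the frame of pad between -0.004 and 0.005 m and angle between spacer_28's own z axis and vertical below 0.12 rad)) and (distance between spacer_32 and slot_a below 0.027 m or distance between spacer_32 and slot_b below 0.027 m or distance between spacer_32 and slot_c below 0.027 m or distance between spacer_32 and slot_d below 0.027 m or distance between spacer_32 and slot_e below 0.027 m or (x of spacer_32 in the frame of pad between -0.07 and 0.07 m and y of spacer_32 in the frame of pad between -0.11 and 0.11 m and z of spacer_32 in the frame of pad between -0.004 and 0.005 m and angle between spacer_32's own z axis and vertical below 0.12 rad)) and (distance between spacer_36 and slot_a below 0.027 m or distance between spacer_36 and slot_b below 0.027 m or distance between spacer_36 and slot_c below 0.027 m or distance between spacer_36 and slot_d below 0.027 m or distance between spacer_36 and slot_e below 0.027 m or (x of spacer_36 in the frame of pad between -0.07 and 0.07 m and y of spacer_36 in the frame of pad between -0.11 and 0.11 m and z of spacer_36 in the frame of pad between -0.004 and 0.005 m and angle between spacer_36's own z axis and vertical below 0.12 rad)) and (distance between spacer_40 and slot_a below 0.027 m or distance between spacer_40 and slot_b below 0.027 m or distance between spacer_40 and slot_c below 0.027 m or distance between spacer_40 and slot_d below 0.027 m or distance between spacer_40 and slot_e below 0.027 m or (x of spacer_40 in the frame of pad between -0.07 and 0.07 m and y of spacer_40 in the frame of pad between -0.11 and 0.11 m and z of spacer_40 in the frame of pad between -0.004 and 0.005 m and angle between spacer_40's own z axis and vertical below 0.12 rad)) and linear speed of each of spacer_24, spacer_28, spacer_32, spacer_36, spacer_40 below 0.02 m/s); the robot touches nothing.
It fails at once if a collar or the wrench lying among the stands is moved more than 4 cm (distance of any of collar_a, collar_b, wrench from where it was at the start of the episode above 0.04 m).
Of cap_a, cap_b, cap_c, cap_d, cap_e only 2 to 3 are there at a start; the rules pass over those that are not, and their reading is None.
At some moment in a run one of spacer_24, spacer_28, spacer_32, spacer_36, spacer_40 may be knocked a few centimetres aside while the robot is not near it.
It also fails if it takes over 210 s, if anything falls off the work surface, if the arm or the gripper's body presses on something with over 40 N, if the wrist force passes 120 N, or if a joint passes its speed limit or range.

## Working session

There is one attempt and no reset: what is moved stays moved. The work goes in short steps, Python scripts to look and compute and a shell command to move; the robot and the scene stay as the last step left them, time stands still between calls to the robot, and variables do not carry over. Pictures are saved under pics/ and viewed, about 12 in all and at most 16, crops included, and the job is handed in when it is done.

```bash
mkdir -p pics; cat > h.py <<'E'
import numpy as np, cv2, json
from workcell import telemetry, viewer, manip, spot_in, mark_of
def shot(n, f=None):
    c=viewer.camera(n)
    if f: cv2.imwrite('pics/'+f, c['frame'][:,:,::-1])
    return c
def w(c,p): 
    T=np.array(c['cam_to_world']); return T[:3,:3]@np.array(p)+T[:3,3]
def proj(c,P):
    T=np.array(c['cam_to_world']); q=T[:3,:3].T@(np.array(P)-T[:3,3]); x,y=q[0]/-q[2],-q[1]/-q[2]
    s=1+c['k1']*(x*x+y*y); K=np.array(c['intrinsics']); return K[0,0]*x*s+K[0,2],K[1,1]*y*s+K[1,2]
def pix(c,u,v,z):
    K=np.array(c['intrinsics']); xd,yd=(u-K[0,2])/K[0,0],(v-K[1,2])/K[1,1]; x,y=xd,yd
    for _ in range(20):
        s=1+c['k1']*(x*x+y*y); x,y=xd/s,yd/s
    T=np.array(c['cam_to_world']); d=T[:3,:3]@np.array([x,-y,-1]); o=T[:3,3]
    return o+d*(z-o[2])/d[2]
def find(c,name,f=mark_of,k=3,minc=.3):
    return [(np.round(w(c,r['location']),4).tolist(),round(r['conf'],2)) for r in f(name,c)[:k] if r['conf']>minc]
E
python3 - <<'E'
from h import *
print(telemetry.get_obs())
for n in ('scene','side'):
    c=shot(n,n+'0.png'); print(n,np.round(c['cam_to_world'],3).tolist())
    for t in ['spacer_24','spacer_28','spacer_32','spacer_36','spacer_40','slot_a','cap_a','pad','collar_a','collar_b','wrench']:
        print(t,find(c,t,k=6))
E
```

```text
{'clock': 0.0, 'joint_pos': array([-1.21460213,  0.33286776, -0.06473806,  1.4609663 ,  0.02160252,
        1.34991334, -0.08847549]), 'joint_velocities': array([-8.03585408e-04, -8.13927910e-04, -9.11134508e-04,  4.66379120e-04,
       -5.02851772e-04,  6.33762792e-05, -4.93396601e-04]), 'tau': array([ 6.35924516e-04, -6.25458312e+01,  4.99263871e-02, -3.91613388e+01,
        1.64130167e-02,  9.52606177e-03, -2.49173627e-05]), 'position': array([0.23096587, 0.58033562, 0.23050668]), 'ee_rot': array([-0.3972563 ,  0.58559051,  0.39664292,  0.58476114]), 'ft_force': array([-0.32300332,  0.14625705,  0.40354797]), 'torque': array([ 0.0032618 ,  0.08769898, -0.03950628]), 'grip_width': 1.000952609627534}
scene [[-0.781, -0.5, 0.375, 0.958], [0.625, -0.626, 0.466, 0.575], [0.002, 0.598, 0.801, 1.006], [0.0, 0.0, 0.0, 1.0]]
spacer_24 [([0.4683, -0.0389, -0.0025], 0.91), ([0.4405, 0.0713, 0.001], 0.81), ([0.4511, 0.2686, -0.0024], 0.81), ([0.4373, 0.357, -0.0009], 0.74), ([0.4607, 0.1702, -0.0023], 0.58)]
spacer_28 [([0.4683, -0.0389, -0.0025], 0.91), ([0.4405, 0.0713, 0.001], 0.81), ([0.4
[... 2109 characters left out ...]
 0.9), ([0.4394, 0.3548, -0.0026], 0.77), ([0.4676, -0.0374, 0.0035], 0.77), ([0.446, 0.2656, -0.0054], 0.76)]
slot_a [([0.6351, -0.1628, 0.0238], 0.92), ([0.6107, -0.3105, 0.0261], 0.79), ([0.6326, 0.0011, 0.0239], 0.6), ([0.6371, 0.1543, 0.0251], 0.55), ([0.632, 0.2929, 0.0237], 0.4)]
cap_a [([0.6152, 0.2953, 0.0512], 0.85), ([0.6144, 0.0065, 0.0519], 0.8)]
pad [([0.4767, -0.2976, -0.0022], 0.73), ([0.6359, 0.1528, 0.0254], 0.54)]
collar_a [([0.6138, 0.0082, 0.0539], 0.74), ([0.6033, -0.0829, -0.0007], 0.68), ([0.631, 0.0673, -0.0], 0.54)]
collar_b [([0.6138, 0.0082, 0.0539], 0.74), ([0.6033, -0.0829, -0.0007], 0.68), ([0.631, 0.0673, -0.0], 0.54)]
wrench [([0.6057, 0.2222, -0.0013], 0.7)]
```

View pics/scene0.png

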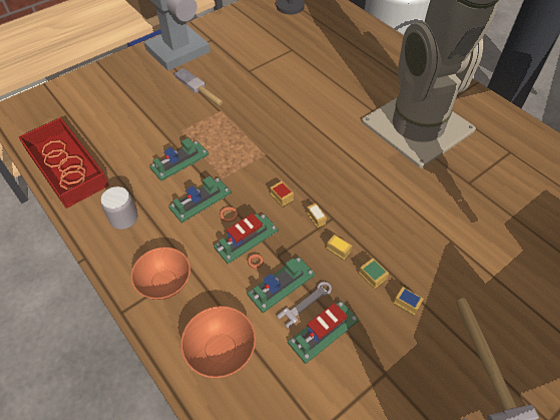

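View pics/side0.png

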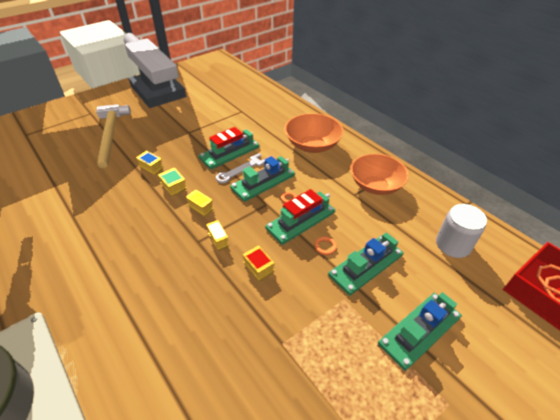

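The scene picture shows the stands running from lower right to upper left: capped (y≈.295), open (.155), capped (.005), open (-.163) and open (-.308). The spacers from y=-.04 to .36 are red, white, yellow, green and blue. Next I work out the tool axes and the turn I need.

```bash
python3 - <<'E'
from h import *
from scipy.spatial.transform import Rotation as R
o=telemetry.get_obs(); M=R.from_quat(o['ee_rot']).as_matrix(); print(M.round(3))
for ang in (0,180):
    a=np.radians(ang); z=np.array([np.cos(a),np.sin(a),0]); x=np.array([0,0,-1]); 
    T=np.c_[x,np.cross(z,x),z]; print(ang,(R.from_matrix(T@M.T)).as_rotvec())
E
```

```text
[[ 0.    -0.929  0.37 ]
 [ 0.     0.37   0.929]
 [-1.     0.     0.   ]]
0 [-1.19895259e-04  1.48020604e-04 -1.19200796e+00]
180 [-1.64209492e-04 -1.33008102e-04  1.94958468e+00]
```

```bash
python3 -m crank '[[0,[2.2,-2.5,0.2],[0,0,0.03]],[0,[2.2,-2.5,0.2],[0,0,0.03]],[0,[2.2,-2.5,0.2],[0,0,0.03]],[0,[2.2,-2.5,0.2],[0,0,0.03]],[0,[2.2,-2.5,0.2],[0,0,0.03]],[0,[2.2,-2.5,0.2],[0,0,0.03]],[0,[2.2,-2.5,0.2],[0,0,0.03]],[0,[2.2,-2.5,0.2],[0,0,0.03]],[0,[2.2,-2.5,0.2],[0,0,0.03]],[0,[2.2,-2.5,0.2],[0,0,0.03]],[0,[2.2,-2.5,0.2],[0,0,0.03]],[0,[2.2,-2.5,0.2],[0,0,0.03]]]'
python3 -m crank '[[0,[2.2,-2.5,0],[0,0,0.019]],[0,[2.2,-2.5,0],[0,0,0]],[0,[2.2,-2.5,0],[0,0,0]],[0,[2.2,-2.5,0],[0,0,0]],[0,[2.2,-2.5,0],[0,0,0]],[0,[0,0,0],[0,0,0]]]'
python3 - <<'E'
from h import *
c=shot('wrist','w1.png'); print(np.round(c['cam_to_world'],3).tolist())
for t in ['slot_a','spacer_24','cap_a']: print(t,find(c,t,k=6))
E
```

```text
clock: 2.2
position: [0.496, 0.2794, 0.2557]
ee_rot: [-0.496, 0.504, 0.496, 0.504]
ft_force: [1.0, 0.0, -0.2]
grip_width: 0.999
clock: 2.7
position: [0.6085, 0.1482, 0.2551]
ee_rot: [-0.499, 0.503, 0.497, 0.502]
ft_force: [0.3, -0.9, 0.4]
grip_width: 1.001
[[0.008, -0.961, -0.275, 0.539], [1.0, 0.006, 0.007, 0.15], [-0.005, -0.275, 0.961, 0.398], [0.0, 0.0, 0.0, 1.0]]
slot_a [([0.6367, 0.1536, 0.024], 0.9), ([0.6334, 0.3016, 0.0272], 0.68), ([0.6284, 0.01, 0.0296], 0.48)]
spacer_24 [([0.4375, 0.3638, 0.0013], 0.93), ([0.4593, 0.1686, -0.0013], 0.92), ([0.4441, 0.2638, -0.002], 0.91), ([0.4679, -0.0398, -0.0002], 0.89), ([0.4443, 0.0667, 0.0057], 0.63)]
cap_a [([0.6211, 0.2994, 0.0574], 0.92), ([0.6175, 0.0075, 0.0533], 0.83)]
```

View pics/w1.png

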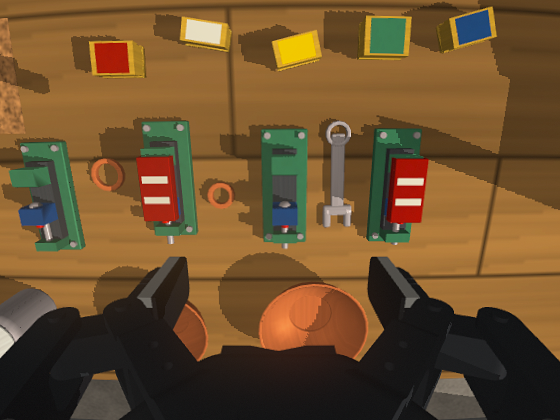

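The picture shows the open stand at about (285,185): its cheek is around rows 149-174 and its jaw around rows 205-225. All five spacers are visible along the top. Next I measure the stripes and look at the slot enlarged, adding the other two open stands.

```bash
cat >> h.py <<'E'
HS={'white':((0,0,190),(180,70,255)),'yellow':((24,150,150),(33,255,255)),'blue':((100,110,60),(125,255,255)),'green':((60,90,60),(85,255,200)),'red':((174,170,90),(180,255,255))}
TH=dict(white=24,yellow=28,blue=32,red=36,green=40)
def stripes(c,rois,z=.032):
    hsv=cv2.cvtColor(c['frame'],cv2.COLOR_RGB2HSV); out={}
    for k,P in rois.items():
        u,v=proj(c,[P[0],P[1],z]); r=38
        m=np.zeros(hsv.shape[:2],np.uint8); y0,x0=max(int(v)-r,0),max(int(u)-r,0)
        s=hsv[y0:int(v)+r,x0:int(u)+r]; b=cv2.inRange(s,*map(np.array,HS[k]))
        if k=='red': b|=cv2.inRange(s,np.array((0,190,90)),np.array((5,255,255)))
        m[y0:int(v)+r,x0:int(u)+r]=b
        cs=cv2.findContours(m,cv2.RETR_EXTERNAL,cv2.CHAIN_APPROX_NONE)[0]
        if not cs: out[k]=None; continue
        cn=max(cs,key=cv2.contourArea)[:,0]
        W=np.array([pix(c,a,b_,z)[:2] for a,b_ in cn],np.float32)*1000
        (cx,cy),(ww,hh),a=cv2.minAreaRect(W)
        if hh>ww: ww,hh,a=hh,ww,a+90
        out[k]=(round(cx/10,2),round(cy/10,2),round(ww),round(hh),round(((a+90)%180-90),1))
    return out
E
python3 - <<'E'
from h import *
c=shot('wrist')
print(stripes(c,dict(red=(.468,-.039),white=(.443,.067),yellow=(.459,.168),green=(.444,.265),blue=(.438,.36))))
f=cv2.resize(c['frame'][110:255,255:315],None,fx=4,fy=4,interpolation=cv2.INTER_CUBIC)
g=cv2.resize(c['frame'][110:255,0:90],None,fx=4,fy=4,interpolation=cv2.INTER_CUBIC)
cv2.imwrite('pics/w2.png',np.hstack([g,f])[:,:,::-1])
E
python3 -m crank '[[0,[0,-3.5,0],[0,0,0]],[0,[0,-3.5,0],[0,0,0]],[0,[0,-3.5,0],[0,0,0]],[0,[0,-3.5,0],[0,0,0]],[0,[0,-3.5,0],[0,0,0]],[0,[0,-3.5,0],[0,0,0]],[0,[0,-3.5,0],[0,0,0]],[0,[0,-3.5,0],[0,0,0]],[0,[0,-3.5,0],[0,0,0]],[0,[0,-3.5,0],[0,0,0]],[0,[0,-3.5,0],[0,0,0]],[0,[0,0,0],[0,0,0]]]'
python3 - <<'E'
from h import *
c=shot('wrist','w3.png')
print(np.round(c['cam_to_world'],3)[:3,3]); 
for t in ['slot_a','pad']: print(t,find(c,t,k=6))
a=find(c,'slot_a',k=6)
ps=[proj(c,p) for p,_ in a]; print(np.round(ps))
v=[]
for y in (-.308,-.163):
    u,vv=proj(c,[.61,y,.04]); u,vv=int(u),int(vv); v.append(cv2.resize(c['frame'][vv-70:vv+75,u-45:u+45],None,fx=4,fy=4,interpolation=cv2.INTER_CUBIC)); print(u-45,vv-70)
cv2.imwrite('pics/w4.png',np.hstack(v)[:,:,::-1])
E
```

```text
{'red': (46.68, -3.89, 37, 30, 88.2), 'white': (44.28, 6.7, 38, 20, 80.5), 'yellow': (46.16, 16.92, 38, 24, -76.6), 'green': (44.8, 26.87, 37, 35, 89.2), 'blue': (43.74, 36.46, 37, 27, -74.0)}
clock: 3.95
position: [0.6031, -0.2365, 0.2555]
ee_rot: [-0.499, 0.503, 0.498, 0.501]
ft_force: [-0.3, -0.9, 0.1]
grip_width: 0.998
[ 0.534 -0.235  0.399]
slot_a [([0.6346, -0.1598, 0.0282], 0.65), ([0.6083, -0.3063, 0.0235], 0.56), ([0.6285, 0.007, 0.0287], 0.54)]
pad [([0.4737, -0.2971, 0.0013], 0.86)]
[[340. 204.]
 [223. 183.]
 [470. 199.]]
174 117
294 116
```

View pics/w2.png

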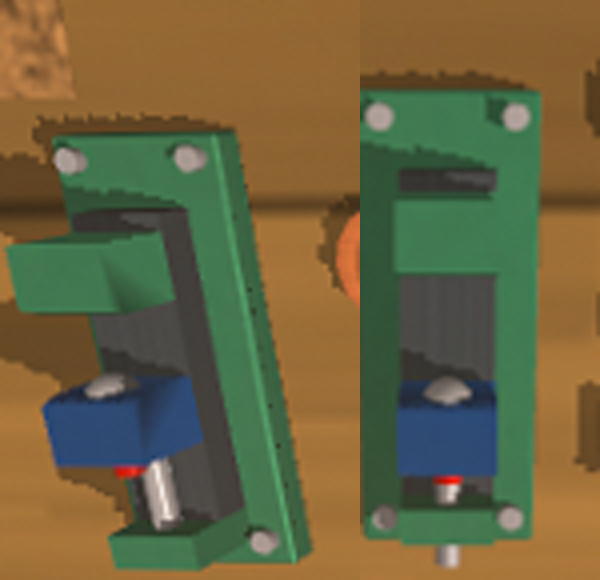

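View pics/w4.png

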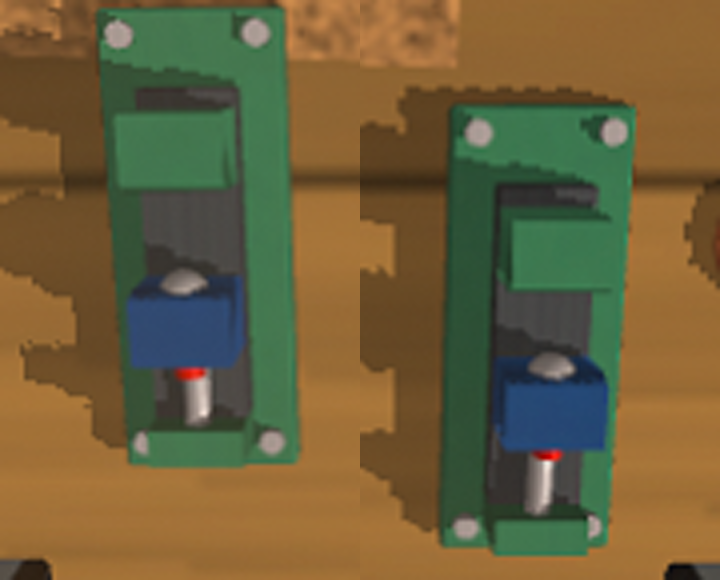

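Both crops show green cheek tops, blue jaws with a free ball, and the red tails behind. I now turn the edge pixels into gaps.

```bash
python3 - <<'E'
from h import *
c=shot('wrist')
import copy
T=np.array(c['cam_to_world'])
def go(c,u0,v0,X,Ys,n):
    co,ci,jt,jo=[pix(c,u0+X/4,v0+Y/4,z)[0]*1000 for Y,z in zip(Ys,(.052,.046,.052,.052))]
    print(n,'cheek',round(co+22,1),round(ci,1),'jaw',round(jt-2.5,1),round(jo-22,1),'gap',round(jt-2.5-ci,1),round(jo-co-44,1))
go(c,294,116,195,(222,290,388,449),'C -.163')
go(c,174,117,180,(113,188,305,367),'D -.308')
c2=copy.copy(c); T2=T.copy(); T2[:3,3]=[.539,.150,.398]; c2['cam_to_world']=T2
go(c2,255,110,85,(198,272,408,474),'B .155')
E
```

```text
C -.163 cheek 613.7 612.9 jaw 638.8 638.6 gap 26.0 24.9
D -.308 cheek 584.5 584.4 jaw 615.2 614.5 gap 30.8 30.0
B .155 cheek 602.9 603.2 jaw 640.4 641.6 gap 37.2 38.7
```

The estimated gaps are about 25.5 mm at y=-.163 (white, 24), 30 mm at y=-.308 (yellow, 28) and 37.5 mm at y=.155 (red, 36). I will try these in order, thinnest first, and check the ball each time. White goes first.

```bash
python3 -m crank '[[0,[-1.6,3.05,-1.2],[0,0,-0.0166]],[0,[-1.6,3.05,-1.2],[0,0,-0.0166]],[0,[-1.6,3.05,-1.2],[0,0,-0.0166]],[0,[-1.6,3.05,-1.2],[0,0,-0.0166]],[0,[-1.6,3.05,-1.2],[0,0,-0.0166]],[0,[-1.6,3.05,-1.2],[0,0,-0.0166]],[0,[-1.6,3.05,-1.2],[0,0,-0.0166]],[0,[-1.6,3.05,-1.2],[0,0,-0.0166]],[0,[-1.6,3.05,-1.2],[0,0,-0.0166]],[0,[-1.6,3.05,-1.2],[0,0,-0.0166]],[0,[0,0,0],[0,0,0]],[0,[0,0,0],[0,0,0]]]'
python3 - <<'E'
from h import *
c=shot('wrist','w5.png'); print(np.round(np.array(c['cam_to_world'])[:3,3],3))
print(find(c,'spacer_24'),stripes(c,dict(white=(.443,.067))))
s=shot('side'); print([p for p in find(s,'spacer_24',k=6)])
E
```

```text
clock: 5.2
position: [0.4437, 0.0785, 0.1351]
ee_rot: [-0.458, 0.538, 0.459, 0.538]
ft_force: [0.5, -1.8, -0.2]
grip_width: 1.002
[0.375 0.09  0.278]
[([0.4457, 0.2654, -0.0016], 0.95), ([0.4642, 0.1701, -0.0064], 0.94), ([0.444, 0.066, 0.0049], 0.79)] {'white': (44.3, 6.71, 37, 19, 80.9)}
[([0.4591, 0.1657, -0.0011], 0.9), ([0.4459, 0.0653, 0.0014], 0.79), ([0.4478, 0.2689, -0.0063], 0.73), ([0.4391, 0.358, -0.0018], 0.67), ([0.4683, -0.0388, 0.0007], 0.63), ([0.6164, 0.2964, 0.0508], 0.59)]
```

View pics/w5.png

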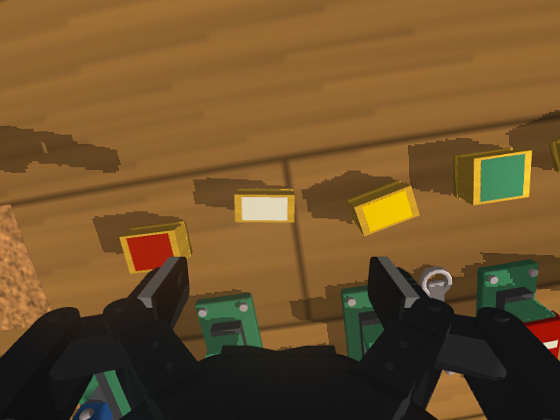

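```bash
python3 -m crank '[[0,[0,-0.6,0],[0,0,0]],[0,[-0.05,-0.55,-2],[0,0,0]],[0,[0,0,-3],[0,0,0]],[0,[0,0,-3],[0,0,0]],[0,[0,0,-2.5],[0,0,0]],[0,[0,0,-1.6],[0,0,0]],[0,[0,0,-0.8],[0,0,0]],[0,[0,0,0],[0,0,0]],[0.5,[0,0,0],[0,0,0]],[0.5,[0,0,0],[0,0,0]],[0.5,[0,0,0],[0,0,0]],[0.5,[0,0,0],[0,0,0]]]' 80
python3 -m crank '[[0.7,[0,0,0],[0,0,0]],[0.7,[0,0,0],[0,0,0]],[0.7,[0,0,0],[0,0,0]],[0.7,[0,0,0],[0,0,0]],[0.7,[0,0,0],[0,0,0]],[0.7,[0,0,1],[0,0,0]],[0.7,[0,0,2],[0,0,0]],[0.7,[0,0,3],[0,0,0]],[0.7,[0,0,3],[0,0,0.05]],[0.7,[0,0,3],[0,0,0.11]],[0.7,[0,0,0],[0,0,0]]]'
python3 - <<'E'
from h import *
from scipy.spatial.transform import Rotation as R
o=telemetry.get_obs(); p=o['position']; M=R.from_quat(o['ee_rot']).as_matrix(); print(p,np.degrees(np.arctan2(M[1,2],M[0,2])),M[:,0])
c=shot('wrist','w6.png'); zt=p[2]-.006+.032
print(stripes(c,dict(white=p[:2]),zt))
E
```

```text
clock: 6.4
position: [0.4459, 0.0645, 0.0079]
ee_rot: [-0.457, 0.539, 0.457, 0.541]
ft_force: [-1.0, -0.9, 8.1]
grip_width: 0.567
clock: 7.32
position: [0.4477, 0.0648, 0.1328]
ee_rot: [-0.502, 0.497, 0.499, 0.503]
ft_force: [0.8, 0.1, 0.0]
grip_width: 0.565
[0.44770493 0.06484054 0.13277955] 90.01794284566472 [ 0.0088852   0.00308057 -0.99995578]
{'white': (44.92, 6.37, 31, 9, 90.0)}
```

View pics/w6.png

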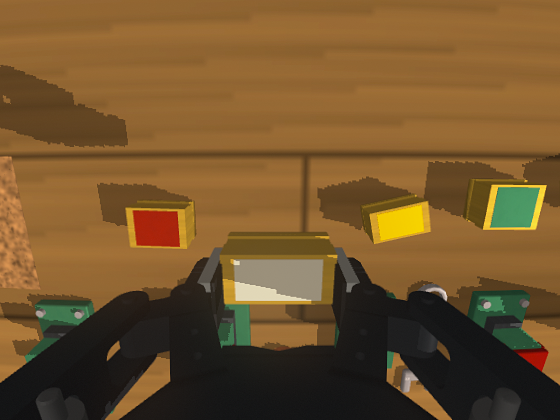

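White is held well: its stripe shows at (232..323, 258..303). Next I find the offset between spacer and TCP as the camera sees it, and re-measure the target stand from here.

```bash
python3 - <<'E'
from h import *
c=shot('wrist')
for q in ((278,281),(278,304),(278,259),(224,256),(333,256)): print(q,pix(c,*q,.157).round(4))
print(find(c,'spacer_24',k=5))
E
```

```text
(278, 281) [0.4428 0.0651 0.157 ]
(278, 304) [0.4541 0.0651 0.157 ]
(278, 259) [0.4325 0.0652 0.157 ]
(224, 256) [0.431  0.0428 0.157 ]
(333, 256) [0.4312 0.0881 0.157 ]
[([0.4651, -0.0362, -0.0008], 0.81), ([0.4465, 0.2621, -0.0002], 0.77), ([0.4412, 0.0632, 0.126], 0.7), ([0.4579, 0.1701, -0.0032], 0.66)]
```

```bash
python3 -m crank '[[0.7,[1.8,-2.85,0.5],[-0.003,0.009,0]],[0.7,[1.8,-2.85,0.5],[0,0,0]],[0.7,[1.8,-2.85,0.5],[0,0,0]],[0.7,[1.8,-2.85,0.5],[0,0,0]],[0.7,[1.8,-2.85,0.5],[0,0,0]],[0.7,[1.8,-2.85,0.5],[0,0,0]],[0.7,[1.8,-2.85,0.5],[0,0,0]],[0.7,[1.8,-2.85,0.5],[0,0,0]],[0.7,[0,0,0],[0,0,0]],[0.7,[0,0,0],[0,0,0]],[0.7,[0,0,0],[0,0,0]]]'
python3 - <<'E'
from h import *
from scipy.spatial.transform import Rotation as R
o=telemetry.get_obs(); p=o['position']; M=R.from_quat(o['ee_rot']).as_matrix(); print(p,np.degrees(np.arctan2(M[1,2],M[0,2])),M[:,0])
c=shot('wrist','w7.png')
print(find(c,'slot_c',k=5),find(c,'collar_a'))
s=shot('side'); print(find(s,'slot_c',k=6)); s=shot('scene'); print(find(s,'slot_c',k=6))
E
```

```text
clock: 8.38
position: [0.5878, -0.1632, 0.1648]
ee_rot: [-0.496, 0.505, 0.501, 0.498]
ft_force: [-0.5, 0.3, -2.1]
grip_width: 0.571
[ 0.5877616  -0.16321385  0.16478054] 89.62490221500319 [-0.01178152 -0.00235238 -0.99992783]
[([0.6087, -0.3058, 0.0252], 0.71)] [([0.6049, -0.0788, -0.0027], 0.9), ([0.6279, 0.0706, 0.0006], 0.56)]
[([0.6124, -0.3096, 0.0294], 0.66), ([0.6346, 0.2983, 0.0222], 0.64), ([0.6349, 0.1533, 0.0238], 0.6), ([0.6331, 0.0053, 0.0228], 0.6), ([0.6359, -0.1623, 0.0247], 0.58)]
[([0.6116, -0.31, 0.0239], 0.57), ([0.6361, -0.1623, 0.0224], 0.53), ([0.6335, 0.1532, 0.0255], 0.48), ([0.628, 0.0042, 0.0242], 0.46), ([0.6319, 0.2968, 0.025], 0.42), ([0.633, 0.0694, 0.0011], 0.33)]
```

View pics/w7.png

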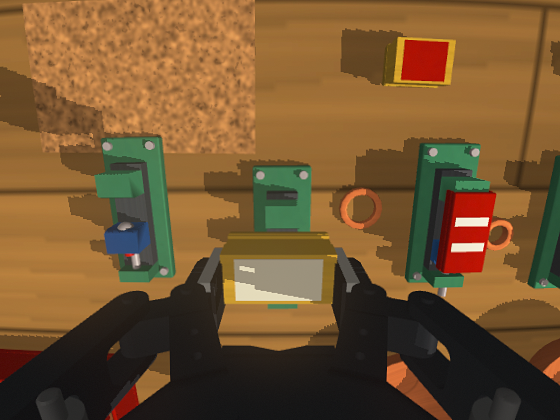

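The held spacer hides slot c, but the front edge of its base shows at (282,166). That edge must lie 94 mm before the jaw, so I use it to test the camera bias.

```bash
python3 - <<'E'
from h import *
c=shot('wrist')
print('C base front',pix(c,282,166,.012).round(4),'sides',pix(c,253,190,.012).round(4),pix(c,311,190,.012).round(4),'cheek outer top',pix(c,282,203,.052).round(4))
print('D base front',pix(c,132,138,.012).round(4),'base back', pix(c,148,279,.012).round(4))
print('stripe ctr',pix(c,278,281,.1648-.0079+.032).round(4))
E
python3 - <<'E'
from h import *
c=shot('wrist')
hsv=cv2.cvtColor(c['frame'],cv2.COLOR_RGB2HSV)
f=cv2.resize(c['frame'][140:320,200:370],None,fx=4,fy=4,interpolation=cv2.INTER_CUBIC); cv2.imwrite('pics/w8.png',f[:,:,::-1][:600])
E
```

```text
C base front [ 0.5603 -0.1592  0.012 ] sides [ 0.5841 -0.1881  0.012 ] [ 0.5843 -0.1302  0.012 ] cheek outer top [ 0.5873 -0.1595  0.052 ]
D base front [ 0.532  -0.3044  0.012 ] base back [ 0.6834 -0.3066  0.012 ]
stripe ctr [ 0.5875 -0.1626  0.1889]
```

View pics/w8.png

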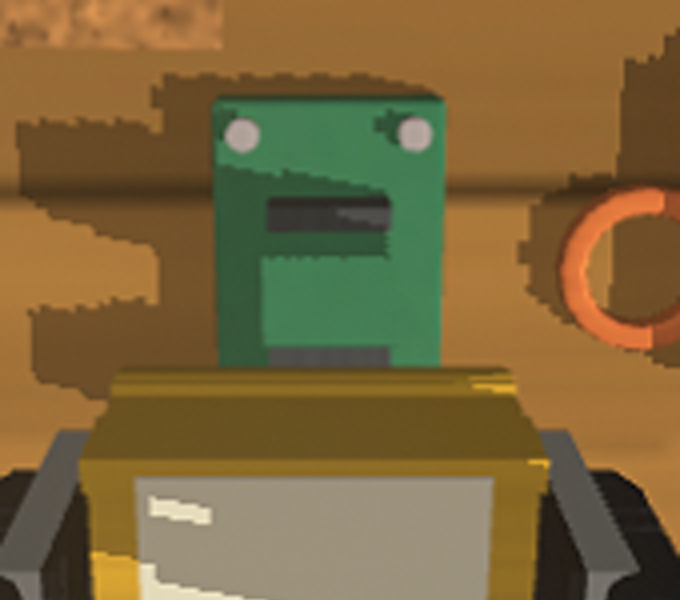

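```bash
python3 - <<'E'
from h import *
from scipy.spatial.transform import Rotation as R
for i in range(3):
    c=shot('wrist'); o=telemetry.get_obs(); p=o['position']; M=R.from_quat(o['ee_rot']).as_matrix(); T=np.array(c['cam_to_world'])
    print(p.round(4),M[:,0].round(4),'rel pos',(M.T@(T[:3,3]-p)).round(4),'rel rot',R.from_matrix(M.T@T[:3,:3]).as_rotvec().round(4), pix(c,278,281,p[2]-.0079+.032).round(4), pix(c,282,166,.012).round(4), T[:3,3].round(4))
E
```

```text
[ 0.5886 -0.1635  0.1665] [-0.0089 -0.0028 -1.    ] rel pos [-0.143   0.0692  0.0006] rel rot [-0.2183 -1.559  -0.2173] [ 0.5867 -0.1629  0.1906] [ 0.5603 -0.1595  0.012 ] [ 0.5206 -0.1621  0.31  ]
[ 0.5886 -0.1636  0.1665] [-0.0088 -0.0029 -1.    ] rel pos [-0.143   0.0693  0.0006] rel rot [-0.2182 -1.559  -0.2173] [ 0.5867 -0.163   0.1906] [ 0.5604 -0.1596  0.012 ] [ 0.5206 -0.1622  0.31  ]
[ 0.5886 -0.1637  0.1664] [-0.0089 -0.0029 -1.    ] rel pos [-0.143   0.0692  0.0006] rel rot [-0.2184 -1.559  -0.2173] [ 0.5867 -0.1631  0.1905] [ 0.5603 -0.1597  0.012 ] [ 0.5206 -0.1623  0.31  ]
```

The camera view is consistent once the arm has settled. The spacer sits 2 mm to -x of the TCP, and I had commanded a small tilt, which I now undo. Next I move over slot c and start down.

```bash
python3 -m crank '[[0.7,[2,0.1,0],[0.003,-0.009,0]],[0.7,[1.85,0.05,0],[0,0,0]],[0.7,[0,0,-3],[0,0,0]],[0.7,[0,0,-3],[0,0,0]],[0.7,[0,0,-2],[0,0,0]],[0.7,[0,0,-1.2],[0,0,0]],[0.7,[0,0,-0.3],[0,0,0]],[0.7,[0,0,0],[0,0,0]],[0.7,[0,0,0],[0,0,0]]]'
python3 -m crank '[[0.7,[0,0,-0.3],[0,0,0]],[0.7,[0,0,-0.4],[0,0,0]],[0.7,[0,0,-0.4],[0,0,0]],[0.7,[0,0,-0.3],[0,0,0]],[0.7,[0,0,0],[0,0,0]]]'
```

```text
clock: 9.73
position: [0.6279, -0.1626, 0.0728]
ee_rot: [-0.499, 0.501, 0.498, 0.502]
ft_force: [0.5, -0.1, -0.8]
grip_width: 0.567
clock: 10.15
position: [0.6267, -0.1621, 0.0566]
ee_rot: [-0.498, 0.502, 0.499, 0.501]
ft_force: [-0.4, 1.0, -0.8]
grip_width: 0.565
```

```bash
python3 -m crank '[[0.7,[0,0,-0.3],[0,0,0]],[0.7,[0,0,-0.3],[0,0,0]],[0.7,[0,0,0],[0,0,0]]]'; python3 -m crank '[[0.7,[0,0,-0.3],[0,0,0]],[0.7,[0,0,-0.3],[0,0,0]],[0.7,[0,0,0],[0,0,0]]]'; python3 -m crank '[[0.7,[0,0,-0.3],[0,0,0]],[0.7,[0,0,-0.3],[0,0,0]],[0.7,[0,0,0],[0,0,0]]]'
```

```text
clock: 10.4
position: [0.6266, -0.1626, 0.0511]
ee_rot: [-0.498, 0.502, 0.499, 0.501]
ft_force: [-3.1, -0.3, -0.4]
grip_width: 0.568
clock: 10.65
position: [0.626, -0.1624, 0.0442]
ee_rot: [-0.498, 0.502, 0.499, 0.501]
ft_force: [-4.2, -1.3, -1.2]
grip_width: 0.568
clock: 10.9
position: [0.6261, -0.1621, 0.0379]
ee_rot: [-0.498, 0.502, 0.499, 0.501]
ft_force: [-4.6, -0.4, -4.0]
grip_width: 0.568
```

```bash
python3 -m crank '[[0.7,[0,0,-0.3],[0,0,0]],[0.7,[0,0,-0.2],[0,0,0]],[0.7,[0,0,0],[0,0,0]]]'; python3 -m crank '[[0.7,[0,0,-0.3],[0,0,0]],[0.7,[0,0,0],[0,0,0]]]'
```

```text
clock: 11.15
position: [0.6268, -0.1622, 0.0336]
ee_rot: [-0.498, 0.502, 0.499, 0.501]
ft_force: [-4.2, -0.9, -2.7]
grip_width: 0.566
clock: 11.32
position: [0.6272, -0.1623, 0.033]
ee_rot: [-0.498, 0.501, 0.499, 0.502]
ft_force: [-13.1, 2.0, 17.1]
grip_width: 0.565
```

The spacer is seated, with 17 N upward at the expected depth. I release it, rise and look at the ball tail.

```bash
python3 -m crank '[[0,[0,0,0.2],[0,0,0]],[0,[0,0,0],[0,0,0]],[0,[0,0,0],[0,0,0]],[0,[0,0,0],[0,0,0]],[0,[0,0,3],[0,0,0]],[0,[0,0,4],[0,0,0]],[0,[-1,0,4],[0,0,0]],[0,[-1,0,4],[0,0,0]],[0,[0,0,2],[0,0,0]],[0,[0,0,0],[0,0,0]],[0,[0,0,0],[0,0,0]]]'
python3 - <<'E'
from h import *
c=shot('wrist')
u,v=map(int,proj(c,[.62,-.163,.04])); print(u,v)
f=cv2.resize(c['frame'][v-75:v+75,u-45:u+45],None,fx=4,fy=4,interpolation=cv2.INTER_CUBIC)
u,v=map(int,proj(c,[.60,-.308,.04])); g=cv2.resize(c['frame'][v-75:v+75,u-45:u+45],None,fx=4,fy=4,interpolation=cv2.INTER_CUBIC)
cv2.imwrite('pics/w9.png',np.hstack([g,f])[:,:,::-1]); print(telemetry.get_obs()['position'])
print(stripes(c,dict(red=(.468,-.039),yellow=(.459,.168))))
E
```

```text
clock: 12.23
position: [0.608, -0.1624, 0.2046]
ee_rot: [-0.499, 0.501, 0.498, 0.502]
ft_force: [0.1, 0.7, -1.2]
grip_width: 1.003
277 201
[ 0.60725826 -0.16200004  0.20293698]Traceback (most recent call last):
  File "<stdin>", line 7, in <module>
  File "h.py", line 27, in stripes
    s=hsv[y0:int(v)+r,x0:int(u)+r]; b=cv2.inRange(s,*map(np.array,HS[k]))
                                      ~~~~~~~~~~~^^^^^^^^^^^^^^^^^^^^^^^^
cv2.error: OpenCV(4.12.0) /io/opencv/modules/core/src/arithm.cpp:2036: error: (-215:Assertion failed) ! _src.empty() in function 'inRange'
```

View pics/w9.png

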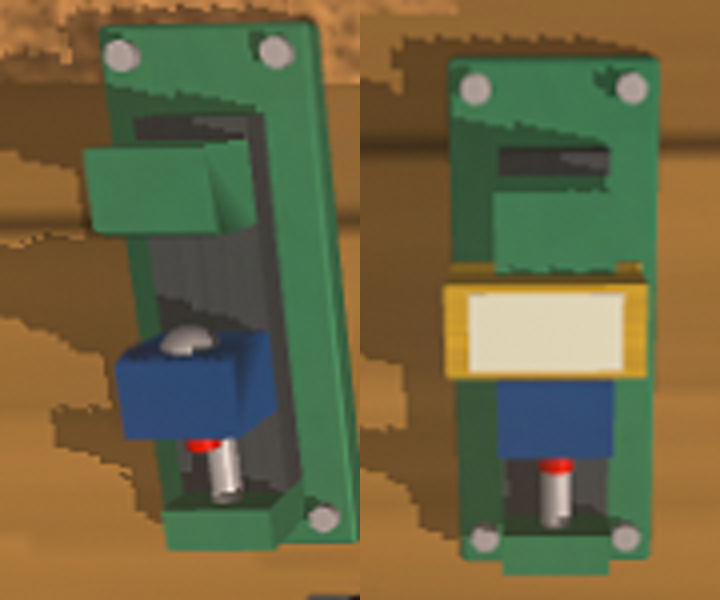

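White sits square between cheek and jaw at C. To read the ball, I compare how far the red tail end lies behind the jaw on C (shimmed) and D (free).

```bash
cat >> h.py <<'E'
def tail(c,P,dbg=False):
    """x of red tail's rear end (z .047 top of rod) minus x of jaw's rear top edge, mm"""
    u,v=map(int,proj(c,[P[0]+.022,P[1],.05])); y0,x0=v-22,u-18
    big=cv2.resize(c['frame'][y0:v+22,x0:u+18],None,fx=4,fy=4,interpolation=cv2.INTER_CUBIC)
    h=cv2.cvtColor(big,cv2.COLOR_RGB2HSV)
    red=cv2.inRange(h,np.array((0,150,110)),np.array((8,255,255)))|cv2.inRange(h,np.array((172,150,110)),np.array((180,255,255)))
    blue=cv2.inRange(h,np.array((100,130,50)),np.array((125,255,255)))
    r=np.argwhere(red)
    if len(r)<20: return None
    ce=int(np.median(r[:,1])); b=np.argwhere(blue[:,ce-8:ce+8]>0)[:,0]
    re=np.percentile(r[:,0],97); be=np.percentile(b,99)
    X=lambda row,z: pix(c,x0+ce/4,y0+row/4,z)
    return ((X(re,.043)-X(be,.052))[0]*1000).round(2), len(r), X(re,.043).round(4), X(be,.052).round(4)
E
python3 - <<'E'
from h import *
c=shot('wrist')
for n,P in dict(C=(.636,-.162),D=(.612,-.307)).items(): print(n,tail(c,P))
for cam in ('side','scene'):
    s=shot(cam)
    for n,P in dict(C=(.635,-.162),D=(.611,-.309),B=(.635,.154)).items(): print(cam,n,tail(s,P))
E
```

```text
C (np.float64(8.57), 439, array([ 0.6667, -0.159 ,  0.043 ]), array([ 0.6581, -0.159 ,  0.052 ]))
D (np.float64(7.34), 408, array([ 0.6398, -0.3063,  0.043 ]), array([ 0.6325, -0.3015,  0.052 ]))
side C None
side D None
side B None
scene C (np.float64(3.89), 174, array([ 0.6643, -0.1526,  0.043 ]), array([ 0.6604, -0.1563,  0.052 ]))
scene D (np.float64(4.21), 136, array([ 0.6385, -0.2992,  0.043 ]), array([ 0.6343, -0.3031,  0.052 ]))
scene B (np.float64(3.09), 195, array([0.6649, 0.1594, 0.043 ]), array([0.6618, 0.1557, 0.052 ]))
```

C's tail stands about 1.2 mm further out than the free one, and I will recheck it later from equal viewpoints. On to yellow.

```bash
python3 -m crank '[[0,[-1.47,3.31,-0.5],[0,0,0.023]],[0,[-1.47,3.31,-0.5],[0,0,0.023]],[0,[-1.47,3.31,-0.5],[0,0,0.023]],[0,[-1.47,3.31,-0.5],[0,0,0.023]],[0,[-1.47,3.31,-0.5],[0,0,0.023]],[0,[-1.47,3.31,-0.5],[0,0,0.023]],[0,[-1.47,3.31,-0.5],[0,0,0.023]],[0,[-1.47,3.31,-0.5],[0,0,0.023]],[0,[-1.47,3.31,-0.5],[0,0,0.023]],[0,[-1.47,3.31,-0.5],[0,0,0.023]],[0,[0,0,0],[0,0,0]],[0,[0,0,0],[0,0,0]]]'
python3 -m crank '[[0,[0,0,0],[0,0,0]],[0,[0,0,0],[0,0,0]]]'
python3 - <<'E'
from h import *
from scipy.spatial.transform import Rotation as R
c=shot('wrist'); o=telemetry.get_obs(); M=R.from_quat(o['ee_rot']).as_matrix(); print(o['position'],np.degrees(np.arctan2(M[1,2],M[0,2])))
print(find(c,'spacer_24',k=5),stripes(c,dict(yellow=(.459,.168))))
E
```

```text
clock: 13.43
position: [0.4587, 0.1704, 0.1521]
ee_rot: [-0.553, 0.44, 0.554, 0.439]
ft_force: [0.6, -0.4, 0.7]
grip_width: 0.999
clock: 13.6
position: [0.4605, 0.1674, 0.153]
ee_rot: [0.552, -0.442, -0.552, -0.441]
ft_force: [-0.8, -0.7, 1.1]
grip_width: 1.0
[0.46064792 0.1674109  0.15313762] 102.71394534770648
[([0.4396, 0.363, 0.0019], 0.98), ([0.4498, 0.2623, -0.0013], 0.96), ([0.4628, 0.1736, -0.0006], 0.85), ([0.4675, -0.0394, -0.0005], 0.84)] {'yellow': (46.18, 16.94, 37, 22, -77.2)}
```

```bash
python3 -m crank '[[0,[0,0.2,-2],[0,0,0]],[0,[0,0,-3],[0,0,0]],[0,[0,0,-3],[0,0,0]],[0,[0,0,-3],[0,0,0]],[0,[0,0,-2],[0,0,0]],[0,[0,0,-1.2],[0,0,0]],[0,[0,0,-0.5],[0,0,0]],[0,[0,0,0],[0,0,0]],[0.7,[0,0,0],[0,0,0]],[0.7,[0,0,0],[0,0,0]],[0.7,[0,0,0],[0,0,0]],[0.7,[0,0,0],[0,0,0]]]' 80
python3 -m crank '[[0.7,[0,0,0],[0,0,0]],[0.7,[0,0,0],[0,0,0]],[0.7,[0,0,0],[0,0,0]],[0.7,[0,0,0],[0,0,0]]]'
python3 -m crank '[[0.7,[0,0,2],[0,0,0]],[0.7,[0,0,3],[0,0,0]],[0.7,[0,0,4],[0,0,-0.02]],[0.7,[1.3,-3.6,1.3],[0,0,-0.02]],[0.7,[1.3,-3.6,1.3],[0,0,-0.02]],[0.7,[1.3,-3.6,1.3],[0,0,-0.02]],[0.7,[1.3,-3.6,1.3],[0,0,-0.02]],[0.7,[1.3,-3.6,1.3],[0,0,-0.02]],[0.7,[1.3,-3.6,1.3],[0,0,-0.02]],[0.7,[1.3,-3.6,1.3],[0,0,-0.02]],[0.7,[1.3,-3.6,0],[0,0,-0.02]],[0.7,[1.3,-3.6,0],[0,0,-0.02]]]'
python3 -m crank '[[0.7,[0,-3.6,0],[0,0,-0.022]],[0.7,[0,-3.6,0],[0,0,0]],[0.7,[0,-3.6,0],[0,0,0]],[0.7,[0,-3.6,0],[0,0,0]],[0.7,[0,0,0],[0,0,0]],[0.7,[0,0,0],[0,0,0]],[0.7,[0,0,0],[0,0,0]],[0.7,[0,0,0],[0,0,0]]]'
python3 - <<'E'
from h import *
from scipy.spatial.transform import Rotation as R
c=shot('wrist','w10.png'); o=telemetry.get_obs(); M=R.from_quat(o['ee_rot']).as_matrix(); print(o['position'],np.degrees(np.arctan2(M[1,2],M[0,2])),M[:,0])
print(find(c,'slot_c',k=5)); p=o['position']; print(stripes(c,dict(yellow=(p[0],p[1])),p[2]+.0245))
print(tail(c,(.637,-.162)),tail(c,(.612,-.307)))
E
```

```text
clock: 14.7
position: [0.4612, 0.1711, 0.0078]
ee_rot: [0.553, -0.44, -0.552, -0.442]
ft_force: [-0.8, -1.3, 7.0]
grip_width: 0.572
clock: 15.03
position: [0.4612, 0.1711, 0.0078]
ee_rot: [0.553, -0.44, -0.552, -0.442]
ft_force: [-1.4, -1.3, 7.6]
grip_width: 0.572
clock: 16.03
position: [0.578, -0.1551, 0.1891]
ee_rot: [0.507, -0.493, -0.505, -0.495]
ft_force: [-0.3, 0.3, -0.8]
grip_width: 0.568
clock: 16.7
position: [0.5776, -0.2958, 0.1875]
ee_rot: [-0.501, 0.499, 0.501, 0.499]
ft_force: [0.5, 0.7, -1.8]
grip_width: 0.571
[ 0.57770475 -0.29565237  0.18753336] 90.25344766515377 [ 4.58142068e-04  8.65275690e-04 -9.99999521e-01]
[([0.6376, -0.1571, 0.0278], 0.91), ([0.6092, -0.3078, 0.0241], 0.82), ([0.6296, 0.0062, 0.0268], 0.73)]
{'yellow': (58.28, -29.6, 34, 14, -89.7)}
(np.float64(9.57), 335, array([ 0.6674, -0.1585,  0.043 ]), array([ 0.6578, -0.1634,  0.052 ])) None
```

View pics/w10.png

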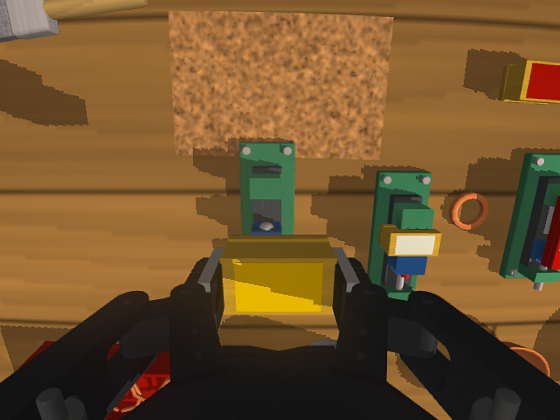

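The held yellow stripe is centred at (279,287). Slot D is visible at (266,150-230): base front at row 143, cheek inner edge near row 198.

```bash
python3 - <<'E'
from h import *
c=shot('wrist'); p=telemetry.get_obs()['position']; print(p)
print('stripe',pix(c,279,287,p[2]+.0241).round(4),'base front',pix(c,267,143,.012).round(4),'cheek in',pix(c,267,198,.046).round(4),'base sides',pix(c,239,170,.012).round(4),pix(c,295,170,.012).round(4))
E
```

```text
[ 0.57757159 -0.29597628  0.18753611]
stripe [ 0.5785 -0.2948  0.2116] base front [ 0.5302 -0.3068  0.012 ] cheek in [ 0.5798 -0.3059  0.046 ] base sides [ 0.5582 -0.3364  0.012 ] [ 0.5579 -0.2776  0.012 ]
```

```bash
python3 -m crank '[[0.7,[1.95,-1.2,0],[0,0,0]],[0.7,[0,0,-2],[0,0,0]],[0.7,[0,0,-3],[0,0,0]],[0.7,[0,0,-3],[0,0,0]],[0.7,[0,0,-2],[0,0,0]],[0.7,[0,0,-1.2],[0,0,0]],[0.7,[0,0,-0.4],[0,0,0]],[0.7,[0,0,0],[0,0,0]],[0.7,[0,0,0],[0,0,0]]]'
python3 -m crank '[[0.7,[0,0,-0.4],[0,0,0]],[0.7,[0,0,-0.4],[0,0,0]],[0.7,[0,0,-0.4],[0,0,0]],[0.7,[0,0,-0.3],[0,0,0]],[0.7,[0,0,0],[0,0,0]]]'
```

```text
clock: 17.6
position: [0.5974, -0.3095, 0.0728]
ee_rot: [0.501, -0.499, -0.5, -0.5]
ft_force: [-0.3, -0.6, -0.6]
grip_width: 0.569
clock: 18.02
position: [0.5962, -0.309, 0.0555]
ee_rot: [-0.5, 0.5, 0.501, 0.499]
ft_force: [-0.5, 0.3, -1.2]
grip_width: 0.572
```

```bash
python3 -m crank '[[0.7,[0,0,-0.3],[0,0,0]],[0.7,[0,0,-0.3],[0,0,0]],[0.7,[0,0,0],[0,0,0]]]'; python3 -m crank '[[0.7,[0,0,-0.3],[0,0,0]],[0.7,[0,0,-0.3],[0,0,0]],[0.7,[0,0,0],[0,0,0]]]'
```

```text
clock: 18.27
position: [0.5976, -0.3096, 0.0532]
ee_rot: [0.501, -0.499, -0.5, -0.5]
ft_force: [-7.5, 6.4, 20.2]
grip_width: 0.571
clock: 18.52
position: [0.5954, -0.3102, 0.0443]
ee_rot: [-0.5, 0.5, 0.501, 0.499]
ft_force: [-4.0, -1.2, -1.5]
grip_width: 0.565
```

```bash
python3 -m crank '[[0.7,[0,0,-0.3],[0,0,0]],[0.7,[0,0,-0.3],[0,0,0]],[0.7,[0,0,0],[0,0,0]]]'; python3 -m crank '[[0.7,[0,0,-0.3],[0,0,0]],[0.7,[0,0,-0.2],[0,0,0]],[0.7,[0,0,0],[0,0,0]]]';  python3 -m crank '[[0.7,[0,0,-0.3],[0,0,0]],[0.7,[0,0,0],[0,0,0]]]'
```

```text
clock: 18.77
position: [0.5955, -0.3093, 0.037]
ee_rot: [-0.5, 0.5, 0.501, 0.499]
ft_force: [-4.0, -1.5, -4.2]
grip_width: 0.57
clock: 19.02
position: [0.5962, -0.3092, 0.0329]
ee_rot: [-0.5, 0.5, 0.501, 0.499]
ft_force: [-5.8, -0.3, 0.1]
grip_width: 0.571
clock: 19.18
position: [0.5962, -0.3092, 0.0328]
ee_rot: [-0.5, 0.499, 0.501, 0.5]
ft_force: [-16.3, 6.4, 25.7]
grip_width: 0.567
```

```bash
python3 -m crank '[[0,[0,0,0.2],[0,0,0]],[0,[0,0,0],[0,0,0]],[0,[0,0,0],[0,0,0]],[0,[0,0,0],[0,0,0]],[0,[0,0,3],[0,0,0]],[0,[0,0,4],[0,0,0]],[0,[-1,0,4],[0,0,0]],[0,[-0.5,0,4],[0,0,0]],[0,[0,0,2],[0,0,0]],[0,[0,0,0],[0,0,0]],[0,[0,0,0],[0,0,0]]]'
python3 - <<'E'
from h import *
c=shot('wrist','w11.png'); print(telemetry.get_obs()['position'])
print(tail(c,(.637,-.160)),tail(c,(.612,-.307)))
v=[]
for P in ((.595,-.308,.04),(.62,-.162,.04)):
    u,w_=map(int,proj(c,P)); v.append(cv2.resize(c['frame'][w_-75:w_+75,u-45:u+45],None,fx=4,fy=4,interpolation=cv2.INTER_CUBIC))
cv2.imwrite('pics/w12.png',np.hstack(v)[:,:,::-1])
E
```

```text
clock: 20.1
position: [0.5824, -0.3094, 0.2034]
ee_rot: [0.501, -0.499, -0.5, -0.5]
ft_force: [-0.6, -0.7, -0.3]
grip_width: 1.003
[ 0.58179832 -0.30888163  0.20174344]
(np.float64(9.62), 323, array([ 0.6674, -0.1586,  0.043 ]), array([ 0.6577, -0.1637,  0.052 ])) (np.float64(9.13), 459, array([ 0.6414, -0.3063,  0.043 ]), array([ 0.6322, -0.3064,  0.052 ]))
```

View pics/w12.png

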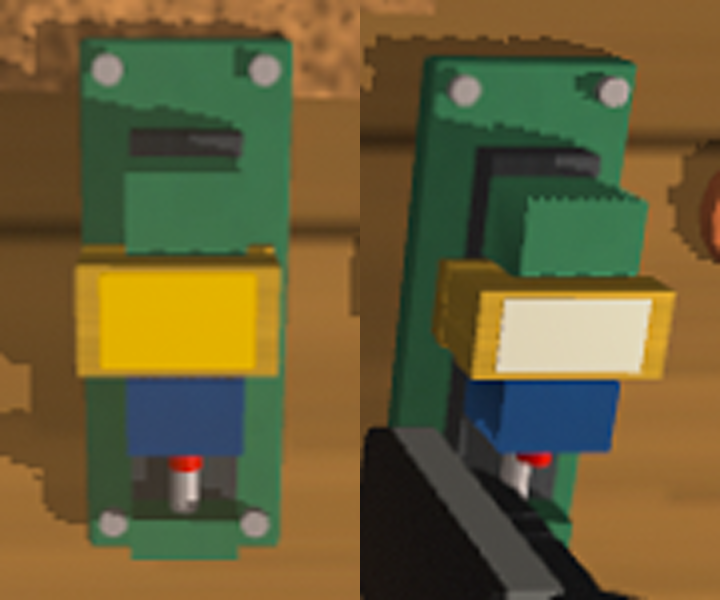

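C and D look alike: both spacers are flush with cheek and jaw. D's tail moved from 7.3 to 9.1 mm. Next is red.

```bash
python3 -m crank '[[0,[-1.44,3.37,-0.6],[0,0,0]],[0,[-1.44,3.37,-0.6],[0,0,0]],[0,[-1.44,3.37,-0.6],[0,0,0]],[0,[-1.44,3.37,-0.6],[0,0,0]],[0,[-1.44,3.37,-0.6],[0,0,0]],[0,[-1.44,3.37,-0.6],[0,0,0]],[0,[-1.44,3.37,-0.6],[0,0,0]],[0,[-1.44,3.37,-0.6],[0,0,0]],[0,[0,0,0],[0,0,0]],[0,[0,0,0],[0,0,0]],[0,[0,0,0],[0,0,0]],[0,[0,0,0],[0,0,0]]]'
python3 - <<'E'
from h import *
from scipy.spatial.transform import Rotation as R
c=shot('wrist','w13.png'); o=telemetry.get_obs(); M=R.from_quat(o['ee_rot']).as_matrix(); print(o['position'],np.degrees(np.arctan2(M[1,2],M[0,2])))
print(find(c,'spacer_24',k=5),stripes(c,dict(red=(.467,-.039))))
E
```

```text
clock: 21.15
position: [0.4665, -0.0408, 0.1538]
ee_rot: [-0.5, 0.5, 0.5, 0.5]
ft_force: [0.2, -0.6, 0.4]
grip_width: 0.998
[ 0.46658311 -0.04084202  0.15397476] 90.01538760095171
[([0.6088, 0.2247, -0.0045], 0.7), ([0.594, -0.3083, 0.0242], 0.59)] {'red': (46.7, -3.82, 37, 31, 89.1)}
```

```bash
python3 -m crank '[[0,[0,0.2,-2],[0,0,0]],[0,[0,0,-3],[0,0,0]],[0,[0,0,-3],[0,0,0]],[0,[0,0,-3],[0,0,0]],[0,[0,0,-2],[0,0,0]],[0,[0,0,-1.3],[0,0,0]],[0,[0,0,-0.5],[0,0,0]],[0,[0,0,0],[0,0,0]],[0.7,[0,0,0],[0,0,0]],[0.7,[0,0,0],[0,0,0]],[0.7,[0,0,0],[0,0,0]],[0.7,[0,0,0],[0,0,0]]]' 80
python3 -m crank '[[0.7,[0,0,0],[0,0,0]],[0.7,[0,0,0],[0,0,0]],[0.7,[0,0,0],[0,0,0]]]'
python3 -m crank '[[0.7,[0,0,2],[0,0,0]],[0.7,[0,0,3],[0,0,0]],[0.7,[0,0,4],[0,0,0]],[0.7,[1.4,2.4,1.2],[0,0,0]],[0.7,[1.4,2.4,1.2],[0,0,0]],[0.7,[1.4,2.4,1.2],[0,0,0]],[0.7,[1.4,2.4,1.2],[0,0,0]],[0.7,[1.4,2.4,1.2],[0,0,0]],[0.7,[1.4,2.4,1.2],[0,0,0]],[0.7,[1.4,2.4,1.2],[0,0,0]],[0.7,[1.4,2.4,1.2],[0,0,0]],[0.7,[0,0,0],[0,0,0]]]'
python3 -m crank '[[0.7,[0,0,0],[0,0,0]],[0.7,[0,0,0],[0,0,0]],[0.7,[0,0,0],[0,0,0]]]'
python3 - <<'E'
from h import *
from scipy.spatial.transform import Rotation as R
c=shot('wrist','w14.png'); o=telemetry.get_obs(); M=R.from_quat(o['ee_rot']).as_matrix(); print(o['position'],np.degrees(np.arctan2(M[1,2],M[0,2])),M[:,0])
print(find(c,'slot_c',k=5))
E
```

```text
clock: 22.25
position: [0.4675, -0.0377, 0.0077]
ee_rot: [0.501, -0.499, -0.5, -0.5]
ft_force: [-2.8, -0.0, 8.4]
grip_width: 0.567
clock: 22.5
position: [0.4675, -0.0377, 0.0077]
ee_rot: [0.501, -0.499, -0.5, -0.5]
ft_force: [-1.0, -0.8, 7.2]
grip_width: 0.564
clock: 23.5
position: [0.5803, 0.1607, 0.1949]
ee_rot: [0.502, -0.496, -0.502, -0.5]
ft_force: [-0.4, 1.9, -2.5]
grip_width: 0.567
clock: 23.75
position: [0.578, 0.1529, 0.1921]
ee_rot: [-0.5, 0.5, 0.5, 0.5]
ft_force: [-0.5, 0.4, -2.3]
grip_width: 0.564
[0.57798901 0.15294415 0.19212588] 90.03058291033021 [-6.25046649e-04 -4.16009915e-04 -9.99999718e-01]
[([0.6388, -0.1591, 0.0275], 0.81), ([0.629, 0.0071, 0.0303], 0.52), ([0.6312, 0.2988, 0.027], 0.48)]
```

View pics/w14.png

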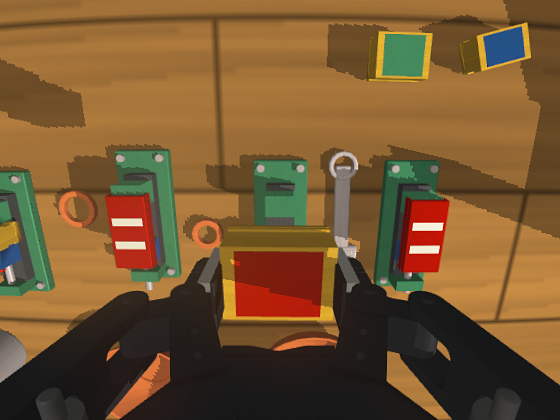

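The red spacer is held with its stripe centred at (279,284). Stand B's base front is at (280,161), and the wrench is clear to the right at column 343.

```bash
python3 - <<'E'
from h import *
c=shot('wrist'); p=telemetry.get_obs()['position']; print(p)
g=cv2.cvtColor(c['frame'],cv2.COLOR_RGB2HSV)[150:235,276:284].mean(1).round(0)
print([(i+150,*map(int,x)) for i,x in enumerate(g) if i<18 or i>60])
print('stripe',pix(c,279,283.5,p[2]+.0242).round(4),'base front',pix(c,280,161,.012).round(4),'sides',pix(c,253.5,185,.012).round(4),pix(c,307,185,.012).round(4))
E
```

```text
[0.57812934 0.153332   0.1922575 ]
[(150, 17, 166, 149), (151, 16, 166, 149), (152, 16, 166, 150), (153, 16, 168, 153), (154, 16, 165, 133), (155, 17, 160, 106), (156, 16, 159, 100), (157, 16, 160, 101), (158, 16, 164, 104), (159, 28, 99, 68), (160, 68, 112, 92), (161, 68, 117, 120), (162, 68, 117, 134), (163, 68, 118, 136), (164, 68, 118, 136), (165, 68, 118, 135), (166, 68, 118, 135), (167, 69, 118, 134), (211, 68, 118, 136), (212, 68, 117, 136), (213, 68, 117, 136), (214, 68, 117, 136), (215, 68, 119, 138), (216, 68, 103, 119), (217, 54, 29, 89), (218, 14, 17, 84), (219, 20, 14, 84), (220, 22, 16, 84), (221, 22, 14, 83), (222, 20, 16, 84), (223, 21, 14, 84), (224, 23, 6, 83), (225, 19, 101, 88), (226, 20, 179, 101), (227, 21, 192, 126), (228, 20, 185, 110), (229, 21, 190, 136), (230, 21, 193, 149), (231, 21, 193, 151), (232, 20, 186, 120), (233, 20, 184, 109), (234, 20, 184, 111)]
stripe [0.577  0.1541 0.2165] base front [0.5494 0.1555 0.012 ] sides [0.5753 0.127  0.012 ] [0.5752 0.1847 0.012 ]
```

```bash
python3 -m crank '[[0.7,[2.2,0.1,0],[0,0,0]],[0.7,[2.1,0.05,0],[0,0,0]],[0.7,[0,0,-3],[0,0,0]],[0.7,[0,0,-3],[0,0,0]],[0.7,[0,0,-3],[0,0,0]],[0.7,[0,0,-2],[0,0,0]],[0.7,[0,0,-1],[0,0,0]],[0.7,[0,0,0],[0,0,0]],[0.7,[0,0,0],[0,0,0]]]'
python3 -m crank '[[0.7,[0,0,-0.4],[0,0,0]],[0.7,[0,0,-0.4],[0,0,0]],[0.7,[0,0,-0.4],[0,0,0]],[0.7,[0,0,-0.4],[0,0,0]],[0.7,[0,0,0],[0,0,0]]]'
python3 -m crank '[[0.7,[0,0,-0.3],[0,0,0]],[0.7,[0,0,-0.2],[0,0,0]],[0.7,[0,0,0],[0,0,0]]]'
```

```text
clock: 24.65
position: [0.6217, 0.1556, 0.073]
ee_rot: [0.501, -0.499, -0.5, -0.5]
ft_force: [0.0, -0.2, -0.1]
grip_width: 0.57
clock: 25.07
position: [0.621, 0.1558, 0.0556]
ee_rot: [-0.5, 0.5, 0.501, 0.499]
ft_force: [-0.4, -0.1, -0.9]
grip_width: 0.567
clock: 25.32
position: [0.622, 0.1559, 0.0538]
ee_rot: [0.501, -0.499, -0.5, -0.5]
ft_force: [-9.9, -1.4, 19.1]
grip_width: 0.569
```

```bash
python3 -m crank '[[0.7,[0,0,-0.3],[0,0,0]],[0.7,[0,0,-0.3],[0,0,0]],[0.7,[0,0,0],[0,0,0]]]'
```

```text
clock: 25.57
position: [0.6219, 0.1561, 0.0527]
ee_rot: [-0.5, 0.499, 0.501, 0.5]
ft_force: [-35.0, -7.1, 64.5]
grip_width: 0.566
```

```bash
python3 -m crank '[[0.7,[0,0,1.2],[0,0,0]],[0.7,[-0.25,0,0],[0,0,0]],[0.7,[0,0,0],[0,0,0]],[0.7,[0,0,-0.4],[0,0,0]],[0.7,[0,0,-0.4],[0,0,0]],[0.7,[0,0,0],[0,0,0]]]'; python3 -m crank '[[0.7,[0,0,-0.3],[0,0,0]],[0.7,[0,0,0],[0,0,0]]]'
```

```text
clock: 26.07
position: [0.6186, 0.1559, 0.0479]
ee_rot: [-0.5, 0.5, 0.501, 0.499]
ft_force: [2.3, 1.1, -3.8]
grip_width: 0.569
clock: 26.23
position: [0.6188, 0.1558, 0.0454]
ee_rot: [-0.5, 0.5, 0.501, 0.499]
ft_force: [2.3, 0.3, -3.5]
grip_width: 0.569
```

```bash
python3 -m crank '[[0.7,[0,0,-0.3],[0,0,0]],[0.7,[0,0,-0.3],[0,0,0]],[0.7,[0,0,0],[0,0,0]]]'; python3 -m crank '[[0.7,[0,0,-0.3],[0,0,0]],[0.7,[0,0,-0.2],[0,0,0]],[0.7,[0,0,0],[0,0,0]]]';  python3 -m crank '[[0.7,[0,0,-0.3],[0,0,0]],[0.7,[0,0,0],[0,0,0]]]'
```

```text
clock: 26.48
position: [0.6188, 0.1558, 0.0395]
ee_rot: [-0.501, 0.5, 0.501, 0.499]
ft_force: [1.8, 1.0, -3.5]
grip_width: 0.572
clock: 26.73
position: [0.6188, 0.1557, 0.0346]
ee_rot: [-0.501, 0.5, 0.501, 0.499]
ft_force: [1.9, 0.6, -4.7]
grip_width: 0.567
clock: 26.9
position: [0.6188, 0.1558, 0.0328]
ee_rot: [-0.5, 0.5, 0.501, 0.499]
ft_force: [-4.6, -1.3, 5.7]
grip_width: 0.567
```

```bash
python3 -m crank '[[0.7,[0,0,-0.2],[0,0,0]],[0.7,[0,0,0],[0,0,0]]]'
python3 -m crank '[[0,[0,0,0.3],[0,0,0]],[0,[0,0,0],[0,0,0]],[0,[0,0,0],[0,0,0]],[0,[0,0,0],[0,0,0]],[0,[0,0,3],[0,0,0]],[0,[0,0,4],[0,0,0]],[0,[-0.5,0,4],[0,0,0]],[0,[-0.5,0,4],[0,0,0]],[0,[0,0,2],[0,0,0]],[0,[0,0,0],[0,0,0]],[0,[0,0,0],[0,0,0]]]'
python3 - <<'E'
from h import *
c=shot('wrist','w15.png'); print(telemetry.get_obs()['position'])
print(tail(c,(.639,.156)))
u,w_=map(int,proj(c,(.62,.156,.04))); a=cv2.resize(c['frame'][w_-75:w_+75,u-45:u+45],None,fx=4,fy=4,interpolation=cv2.INTER_CUBIC)
cv2.imwrite('pics/w16.png',a[:,:,::-1])
print(stripes(c,dict(red=(.62,.156)),.057))
E
```

```text
clock: 27.07
position: [0.6189, 0.1558, 0.0328]
ee_rot: [-0.5, 0.499, 0.501, 0.5]
ft_force: [-12.4, -3.1, 24.7]
grip_width: 0.568
clock: 27.98
position: [0.6095, 0.156, 0.2043]
ee_rot: [0.501, -0.499, -0.5, -0.5]
ft_force: [0.9, -0.5, -0.6]
grip_width: 1.001
[0.60872981 0.15581432 0.20262957]
(np.float64(9.11), 907, array([0.668 , 0.1561, 0.043 ]), array([0.6589, 0.1561, 0.052 ]))
{'red': (61.85, 15.61, 37, 31, -89.8)}
```

View pics/w16.png

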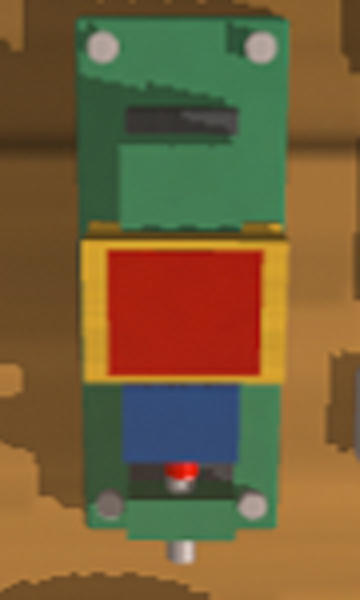

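Red is seated flush at B, with a tail reading of 9.1 mm like D. Next come the spares: green first. I also compare the tail readings with the saved pictures taken before the shims went in.

```bash
python3 -m crank '[[0,[-2.7,1.9,-0.85],[0,0,0]],[0,[-2.7,1.9,-0.85],[0,0,0]],[0,[-2.7,1.9,-0.85],[0,0,0]],[0,[-2.7,1.9,-0.85],[0,0,0]],[0,[-2.7,1.9,-0.85],[0,0,0]],[0,[-2.6,1.9,-0.85],[0,0,0]],[0,[0,0,0],[0,0,0]],[0,[0,0,0],[0,0,0]],[0,[0,0,0],[0,0,0]],[0,[0,0,0],[0,0,0]]]'
python3 - <<'E'
from h import *
c=shot('wrist','w17.png'); o=telemetry.get_obs(); print(o['position'])
print(find(c,'spacer_24',k=5),stripes(c,dict(green=(.447,.268),blue=(.438,.362))))
s=shot('scene')
for n,P in dict(C=(.635,-.162),D=(.611,-.309),B=(.635,.154)).items(): print('scene now',n,tail(s,P))
print(find(s,'spacer_24',k=7),find(s,'pad'))
import copy
def old(f,pos):
    d=copy.copy(c); T=np.array(c['cam_to_world']); T[:3,3]=pos; d['cam_to_world']=T; d['frame']=cv2.imread('pics/'+f)[:,:,::-1].copy(); return d
print('B free',tail(old('w1.png',[.539,.15,.398]),(.639,.156)))
e=old('w3.png',[.534,-.235,.399]); print('C free',tail(e,(.639,-.16)),'D free',tail(e,(.614,-.306)))
E
```

```text
clock: 28.87
position: [0.4487, 0.2687, 0.1518]
ee_rot: [0.5, -0.5, -0.5, -0.5]
ft_force: [-0.4, -0.6, -0.1]
grip_width: 0.999
[0.44883421 0.26874385 0.152009  ]
[([0.441, 0.3642, 0.0016], 0.81), ([0.447, 0.2652, -0.0024], 0.62), ([0.6192, 0.1613, 0.0271], 0.48)] {'green': (44.88, 26.9, 37, 34, -89.9), 'blue': (43.78, 36.47, 37, 27, -73.4)}
scene now C (np.float64(3.89), 174, array([ 0.6643, -0.1526,  0.043 ]), array([ 0.6604, -0.1563,  0.052 ]))
scene now D (np.float64(4.66), 169, array([ 0.639 , -0.2996,  0.043 ]), array([ 0.6344, -0.3042,  0.052 ]))
scene now B (np.float64(-4.08), 2629, array([0.6391, 0.177 , 0.043 ]), array([0.6432, 0.182 , 0.052 ]))
[([0.6201, 0.155, 0.0254], 0.89), ([0.4393, 0.3621, -0.0019], 0.77), ([0.5925, -0.3098, 0.0226], 0.74), ([0.4458, 0.2667, -0.0021], 0.62), ([0.619, -0.1605, 0.0229], 0.61)] [([0.4713, -0.3001, 0.0031], 0.96)]
B free (np.float64(7.34), 256, array([0.6656, 0.1585, 0.043 ]), array([0.6583, 0.1582, 0.052 ]))
C free (np.float64(7.48), 227, array([ 0.6649, -0.1569,  0.043 ]), array([ 0.6574, -0.1591,  0.052 ])) D free (np.float64(7.33), 298, array([ 0.6404, -0.3048,  0.043 ]), array([ 0.6331, -0.3028,  0.052 ]))
```

Free baselines are 7.3-7.5 mm. The readings now are C 8.6, D 9.1 and B 9.1. Moving green to the pad.

```bash
python3 -m crank '[[0,[0,0,-2],[0,0,0]],[0,[0,0,-3],[0,0,0]],[0,[0,0,-3],[0,0,0]],[0,[0,0,-3],[0,0,0]],[0,[0,0,-2],[0,0,0]],[0,[0,0,-1.2],[0,0,0]],[0,[0,0,-0.4],[0,0,0]],[0,[0,0,0],[0,0,0]],[0.7,[0,0,0],[0,0,0]],[0.7,[0,0,0],[0,0,0]],[0.7,[0,0,0],[0,0,0]],[0.7,[0,0,0],[0,0,0]]]' 60
python3 -m crank '[[0.7,[0,0,0],[0,0,0]],[0.7,[0,0,0],[0,0,0]],[0.7,[0,0,2],[0,0,0]],[0.7,[0,0,3],[0,0,0]],[0.7,[0,-3.6,3],[0,0,0]],[0.7,[0.1,-3.6,0],[0,0,0]],[0.7,[0.1,-3.6,0],[0,0,0]],[0.7,[0.1,-3.6,0],[0,0,0]],[0.7,[0.1,-3.6,0],[0,0,0]],[0.7,[0.1,-3.6,0],[0,0,0]],[0.7,[0.1,-3.6,0],[0,0,0]],[0.7,[0.1,-3.6,0],[0,0,0]]]'
python3 -m crank '[[0.7,[0.1,-3.6,0],[0,0,0]],[0.7,[0.1,-3.6,0],[0,0,0]],[0.7,[0.1,-3.6,0],[0,0,0]],[0.7,[0.1,-3.6,0],[0,0,0]],[0.7,[0.1,-3.6,0],[0,0,0]],[0.7,[0.1,-3.6,0],[0,0,0]],[0.7,[0.3,0,0],[0,0,0]],[0.7,[0,0,0],[0,0,0]],[0.7,[0,0,0],[0,0,0]],[0.7,[0,0,0],[0,0,0]]]'
```

```text
clock: 30.12
position: [0.4488, 0.2704, 0.0078]
ee_rot: [0.501, -0.499, -0.5, -0.5]
ft_force: [-0.8, -1.1, 6.8]
grip_width: 0.576
clock: 31.12
position: [0.4549, -0.0158, 0.0838]
ee_rot: [0.501, -0.499, -0.5, -0.5]
ft_force: [0.8, 0.6, -1.4]
grip_width: 0.576
clock: 31.95
position: [0.4641, -0.2289, 0.0831]
ee_rot: [-0.501, 0.499, 0.501, 0.499]
ft_force: [-0.1, 0.3, -1.4]
grip_width: 0.571
```

```bash
python3 -m crank '[[0.7,[0,-0.2,-3],[0,0,0]],[0.7,[0,0,-2.5],[0,0,0]],[0.7,[0,0,-1.2],[0,0,0]],[0.7,[0,0,-0.5],[0,0,0]],[0.7,[0,0,-0.3],[0,0,0]],[0.7,[0,0,0],[0,0,0]],[0,[0,0,0],[0,0,0]],[0,[0,0,0],[0,0,0]],[0,[0,0,0],[0,0,0]],[0,[0,0,0],[0,0,0]],[0,[0,0,3],[0,0,0]],[0,[0,0,4],[0,0,0]]]'
python3 -m crank '[[0,[0,3.8,2],[0,0,0]],[0,[0,3.8,2],[0,0,0]],[0,[0,3.8,2],[0,0,0]],[0,[0,3.8,1],[0,0,0]],[0,[-0.3,3.8,0],[0,0,0]],[0,[-0.3,3.8,0],[0,0,0.036]],[0,[-0.3,3.8,0],[0,0,0.036]],[0,[-0.3,3.8,0],[0,0,0.036]],[0,[-0.3,3.8,0],[0,0,0.036]],[0,[-0.3,3.8,0],[0,0,0.036]],[0,[-0.3,3.8,0],[0,0,0.036]],[0,[-0.3,3.8,0],[0,0,0.036]]]'
python3 -m crank '[[0,[0,3.6,0],[0,0,0.038]],[0,[0,3.6,0],[0,0,0]],[0,[0,3.6,0],[0,0,0]],[0,[0,3.2,0],[0,0,0]],[0,[0,0,0],[0,0,0]],[0,[0,0,0],[0,0,0]],[0,[0,0,0],[0,0,0]],[0,[0,0,0],[0,0,0]]]'
python3 - <<'E'
from h import *
from scipy.spatial.transform import Rotation as R
c=shot('wrist'); o=telemetry.get_obs(); M=R.from_quat(o['ee_rot']).as_matrix(); print(o['position'],np.degrees(np.arctan2(M[1,2],M[0,2])))
print(find(c,'spacer_24',k=5),stripes(c,dict(blue=(.438,.364))))
s=shot('side'); print(find(s,'spacer_24',k=7))
E
```

```text
clock: 32.95
position: [0.4617, -0.2315, 0.0765]
ee_rot: [-0.499, 0.501, 0.502, 0.498]
ft_force: [1.6, 0.0, -0.4]
grip_width: 1.002
clock: 33.95
position: [0.4396, 0.2223, 0.1467]
ee_rot: [0.56, -0.432, -0.56, -0.433]
ft_force: [0.8, -0.3, -0.1]
grip_width: 0.997
clock: 34.62
position: [0.4405, 0.359, 0.1463]
ee_rot: [0.567, -0.422, -0.567, -0.422]
ft_force: [0.7, 0.4, -0.0]
grip_width: 0.998
[0.44046865 0.35904416 0.14642638] 106.62931812220012
[([0.6219, 0.1551, 0.0244], 0.74), ([0.4382, 0.3631, 0.0029], 0.73)] {'blue': (43.78, 36.48, 37, 26, -74.7)}
[([0.4423, 0.3597, -0.0012], 0.92), ([0.4627, -0.2338, -0.0033], 0.88), ([0.5984, -0.3142, 0.0235], 0.86), ([0.6213, -0.1666, 0.0256], 0.68), ([0.6161, 0.1552, 0.024], 0.66), ([0.6301, 0.2976, 0.0252], 0.59)]
```

```bash
python3 -m crank '[[0,[-0.25,0.55,-2],[0,0,-0.015]],[0,[0,0,-3],[0,0,0]],[0,[0,0,-3],[0,0,0]],[0,[0,0,-3],[0,0,0]],[0,[0,0,-2],[0,0,0]],[0,[0,0,-0.7],[0,0,0]],[0,[0,0,-0.3],[0,0,0]],[0,[0,0,0],[0,0,0]],[0.7,[0,0,0],[0,0,0]],[0.7,[0,0,0],[0,0,0]],[0.7,[0,0,0],[0,0,0]],[0.7,[0,0,0],[0,0,0]]]' 60
python3 -m crank '[[0.7,[0,0,0],[0,0,0]],[0.7,[0,0,0],[0,0,0]],[0.7,[0,0,2],[0,0,0]],[0.7,[0,0,3],[0,0,0]],[0.7,[0,-3.6,3],[0,0,0]],[0.7,[0.2,-3.6,1],[0,0,-0.03]],[0.7,[0.2,-3.6,1],[0,0,-0.03]],[0.7,[0.2,-3.6,1],[0,0,-0.03]],[0.7,[0.2,-3.6,0],[0,0,-0.03]],[0.7,[0.2,-3.6,0],[0,0,-0.03]],[0.7,[0.2,-3.6,0],[0,0,-0.03]],[0.7,[0.2,-3.6,0],[0,0,-0.03]]]'
python3 -m crank '[[0.7,[0.1,-3.6,0],[0,0,-0.03]],[0.7,[0.1,-3.6,0],[0,0,-0.03]],[0.7,[0.1,-3.6,0],[0,0,0]],[0.7,[0.1,-3.6,0],[0,0,0]],[0.7,[0.1,-3.6,0],[0,0,0]],[0.7,[0.1,-3.6,0],[0,0,0]],[0.7,[0.3,-3.6,0],[0,0,0]],[0.7,[0.3,-3.6,0],[0,0,0]],[0.7,[0.3,-3.6,0],[0,0,0]],[0.7,[0.2,-3.6,0],[0,0,0]],[0.7,[0,-3.6,0],[0,0,0]],[0.7,[0,-2,0],[0,0,0]]]'
python3 -m crank '[[0.7,[0,0,0],[0,0,0]],[0.7,[0,0,0],[0,0,0]],[0.7,[0,0,0],[0,0,0]]]'
```

```text
clock: 35.82
position: [0.4382, 0.3666, 0.0078]
ee_rot: [0.564, -0.425, -0.564, -0.427]
ft_force: [-0.5, -0.8, 6.2]
grip_width: 0.572
clock: 36.82
position: [0.4513, 0.0803, 0.1136]
ee_rot: [0.516, -0.483, -0.516, -0.484]
ft_force: [0.7, 0.6, -0.9]
grip_width: 0.573
clock: 37.82
position: [0.4676, -0.3383, 0.1136]
ee_rot: [0.502, -0.499, -0.5, -0.499]
ft_force: [-0.6, 0.0, -1.9]
grip_width: 0.575
clock: 38.07
position: [0.4687, -0.3332, 0.113]
ee_rot: [-0.502, 0.498, 0.502, 0.498]
ft_force: [0.3, 0.9, -0.5]
grip_width: 0.572
```

```bash
python3 -m crank '[[0.7,[0,-0.5,-3],[0,0,0]],[0.7,[0,0,-3],[0,0,0]],[0.7,[0,0,-2.5],[0,0,0]],[0.7,[0,0,-1.2],[0,0,0]],[0.7,[0,0,-0.6],[0,0,0]],[0.7,[0,0,-0.2],[0,0,0]],[0.7,[0,0,0],[0,0,0]],[0,[0,0,0],[0,0,0]],[0,[0,0,0],[0,0,0]],[0,[0,0,0],[0,0,0]],[0,[0,0,0],[0,0,0]],[0,[0,0,0],[0,0,0]]]'
python3 -m crank '[[0,[0,0,3],[0,0,0]],[0,[0,0,4],[0,0,0]],[0,[0,2,4],[0,0,0]],[0,[2.3,2.5,4],[0,0,0]],[0,[2.3,2.5,4],[0,0,0]],[0,[2.3,2.5,0],[0,0,0]],[0,[2.3,2.5,0],[0,0,0]],[0,[2.3,2.5,0],[0,0,0]],[0,[2.3,2.6,0],[0,0,0]],[0,[0,0,0],[0,0,0]],[0,[0,0,0],[0,0,0]],[0,[0,0,0],[0,0,0]]]'
python3 - <<'E'
from h import *
c=shot('wrist','w18.png'); print(telemetry.get_obs()['position'])
print('C',tail(c,(.637,-.160)),'D',tail(c,(.612,-.307)))
print(find(c,'spacer_24',k=7),find(c,'pad'))
for n in('scene','side'):
    s=shot(n,n+'9.png'); print(n,find(s,'spacer_24',k=7),find(s,'cap_a'),find(s,'pad'))
a=shot('scene')['frame'][90:400,130:440]; b=shot('side')['frame'][110:420,190:500]
cv2.imwrite('pics/fin.png',cv2.resize(np.hstack([c['frame'][0:310,60:370],a]),None,fx=1.29,fy=1.29)[:,:,::-1])
E
```

```text
clock: 39.07
position: [0.4687, -0.3392, 0.0083]
ee_rot: [0.502, -0.498, -0.502, -0.498]
ft_force: [-0.1, -0.7, -0.5]
grip_width: 1.001
clock: 40.07
position: [0.5966, -0.1803, 0.1786]
ee_rot: [-0.502, 0.499, 0.502, 0.498]
ft_force: [-0.0, -0.3, 0.1]
grip_width: 1.003
[ 0.59627484 -0.18098545  0.17872922]
C (np.float64(9.06), 445, array([ 0.6671, -0.1589,  0.043 ]), array([ 0.658 , -0.1597,  0.052 ])) D (np.float64(9.07), 607, array([ 0.6416, -0.3062,  0.043 ]), array([ 0.6325, -0.3016,  0.052 ]))
[([0.5955, -0.3089, 0.0216], 0.9), ([0.4712, -0.3388, -0.0006], 0.71), ([0.6218, -0.1625, 0.0295], 0.67), ([0.4637, -0.2345, -0.0019], 0.66), ([0.6374, -0.1591, 0.0288], 0.55)] [([0.4739, -0.2988, 0.001], 0.77)]
scene [([0.5958, -0.3096, 0.0237], 0.75), ([0.6242, -0.1588, 0.0251], 0.72), ([0.464, -0.2321, 0.0006], 0.61), ([0.6208, 0.1532, 0.0238], 0.6), ([0.4687, -0.3411, 0.0003], 0.53)] [([0.6141, 0.2986, 0.0521], 0.91), ([0.6077, 0.0036, 0.0479], 0.77)] [([0.4751, -0.2988, 0.0002], 0.96)]
side [([0.592, -0.3131, 0.0229], 0.87), ([0.4707, -0.3439, 0.0008], 0.87), ([0.6256, -0.1651, 0.024], 0.74), ([0.4626, -0.2306, -0.0069], 0.71)] [([0.6164, 0.2949, 0.0541], 0.88), ([0.6137, 0.0086, 0.0523], 0.77)] [([0.4755, -0.2975, -0.0009], 0.64)]
```

View pics/fin.png

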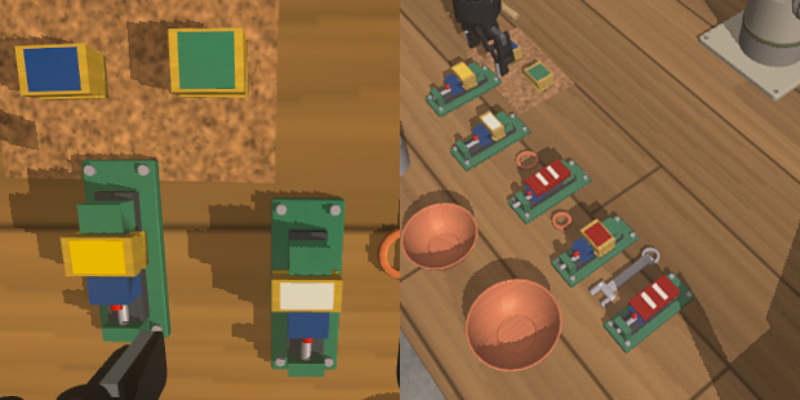

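Blue and green stand upright on the cork. Yellow (D), white (C) and red (B) sit in their stands, and both caps, the collars and the wrench are in place. The tail readings agree at 9.06, 9.07 and 9.11 mm, against 7.3-7.5 free. Handing in.

```bash
python3 -c "
from workcell import manip; print(manip.hand_in())"
```

```text
the job is handed in; nothing more can be done
None
```

I shimmed the three uncapped stands, put the two spare spacers on the cork pad and handed the job in at about 40 s on the robot's clock. No verdict came back.

| Place (y) | Spacer |
|---|---|
| Stand at −0.16 | 24 mm (white) |
| Stand at −0.31 | 28 mm (yellow) |
| Stand at +0.155 | 36 mm (red) |
| Cork pad | 40 mm (green) and 32 mm (blue), both upright |

**Choice of spacers:** I did not try every spacer from the thinnest upwards. I estimated each gap from the wrist picture (about 25.5, 30 and 38 mm), and each spacer I chose fitted, so I tried no others.

**Seating:** Each spacer met 17–26 N at the expected depth, which I took as the slot floor. The red one first jammed on the rim of its stand at about 65 N; I backed off, moved it 2.5 mm towards −x, and it went in freely.

**Ball check:** The red ball tails read 9.06, 9.07 and 9.11 mm behind the jaws, against 7.3–7.5 mm when free. That is about 1.6–1.8 mm pressed, where over 1.1 is required, but it rests on image edges only, as I had no direct ball reading. An earlier reading on the white stand gave only 8.6 mm. The scene camera was too coarse to settle it, showing almost no change.

**Other checks:** The last pictures show both caps, the two collars and the wrench in place, and the gripper clear of everything.

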